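# Build a two-wheel sharpening set on the upright spindle

## Task

Build the sharpening set on the upright spindle of the blue stand, from the bottom up: first the dark coarse wheel, then the brass spacer, flange down (pull it sideways out of its spring clip, not upwards), then the white fine wheel, and last the red cap, each threaded over the post and lying flat on the one below. Let go of everything at the end, and leave the stone, the jar and the scissors where they are.

Things in the scene. Friction and masses are not known exactly. Their poses are not given: they have to be found in the camera images.
- coarse_wheel: Dark grey-brown coarse grinding wheel, a flat ring lying on the bench: 60 mm outer diameter, 16 mm bore, 14 mm thick, about 90 g. Origin: centre of its underside; z is its axis, up.
- spacer: Brass flanged spacer tube, upright: tube 24 mm outer diameter, 16 mm through bore, 30 mm tall in all; at its foot a flange of 34 mm diameter, 5 mm thick; about 90 g. Origin: centre of its underside (flange face); z up along the tube. At the start it stands held in the spring clip; its top 15 mm stick out above the clip's jaws and can be gripped from above.
- fine_wheel: White fine honing wheel, a flat ring lying on the bench: 60 mm outer diameter, 16 mm bore, 14 mm thick, about 90 g. Origin: centre of its underside; z is its axis, up.
- cap: Red plastic clamp cap with a ribbed rim and a small steel disc on top, standing on the bench open side down: 34 mm diameter (37 mm over the ribs, which are look only), 22 mm tall, with a blind bore 16 mm wide and 14 mm deep from below; about 60 g. Origin: centre of its underside; z up.
- stand: Fixed stand: blue base disc 90 mm wide, 8 mm thick; steel seat 36 mm wide, top 12 mm above the bench; steel post 10 mm thick rising to 78 mm, its last 8 mm tapering to 4 mm. Origin: centre of the base's underside, on the post's axis; z up. Stacked, the undersides lie 12 (coarse wheel), 26 (spacer), 56 (fine wheel) and 70 mm (cap) above the bench.
- clip: Fixed spring clip on a green base 56 mm wide (y), 12 mm high, on which the clipped spacer stands, its top 42 mm above the bench. Two steel jaws, a C seen from above, 19 to 27 mm above the bench, reach 19 mm either side of the axis and over the spacer's flange, so it cannot be lifted straight out. Origin: underside of the base, on the clipped spacer's axis; z up; -x points out of the mouth.
- clip_out (a point): Point on top of the green base (12 mm above the bench), 35 mm from the clip's origin along its -x, which faces the robot give or take 35 degrees. Grip the spacer's top across the clip's y and pull it level to here: it resists with about 5 to 12 N, snaps free within 10 mm and is clear of the jaws here.
- whetstone: Bystander: reddish-brown sharpening stone, 50 x 120 x 25 mm high, long side along its y. Origin: centre of its underside.
- jar: Bystander: small amber jar with a black lid, 44 mm in diameter, 70 mm tall. Origin: centre of its underside.
- scissors: Bystander: pair of steel scissors with black handles lying flat, about 205 x 80 x 10 mm, blades towards its +x, handles reaching 100 mm to -x. Origin: underside, near the pivot.
There are look-alikes about, which are no part of the job. Of the things like the fine_wheel, leave any that is orange or pink; of the rest the smaller one is meant.

How it is judged:
By the outcome, as a careful person would: the job done as asked, in the order asked, and still so for the second after the job is handed in, with the robot touching nothing.
It also fails if it takes over 128 s, if anything falls off the work surface, if the arm or the gripper's body presses on something with over 40 N, if the wrist force passes 120 N, or if a joint passes its speed limit or range.

## Robot

A 6-joint arm with a two-finger parallel gripper is mounted at the origin on the work surface. World frame = base frame: x ahead of the robot, y to its left, z up, the work surface at z = 0. Lengths are in m, angles in rad, forces in N, time in s.
With the tool pointing down it reaches from about 0.35 to 0.85 m from the base axis. Payload 8.1 kg.
Tool frame: the origin (TCP) lies midway between the tips of the shut fingers; the grasp point (between the pads) lies 19 mm behind it; z points along the fingers, y is the direction in which the jaws open and shut (so a half turn about z gives the same grasp; the last joint's range is limited). The gripper opens to 93 mm and grips with 3 to 60 N. Pads are 15 mm wide; open, the fingers measure 128 mm over their backs; the gripper's body (75 mm by 188 mm) begins 65 mm behind the grasp point.
Start: joints at [-1.405, 0.13, 1.488, -0, 1.523, -0.085], TCP at [0.149, -0.581, 0.219] pointing down, gripper open.
Joint ranges: [-2.96, 2.96], [-0.89, 2.26], [0.02, 2.5], [-1.34, 4.48], [0, 2.73], [-2.66, 2.66]. Speed limits (rad/s): [2.39, 2.39, 2.79, 3.14, 3.14, 3.14].

## Interface

Orientations are given as a unit quaternion [x, y, z, w].
In Python, from plant import get_obs, imaging, workorder, models gives the robot as it stands.
- The arm moves only by the tool carry_out, never from a script. Its argument "rows" is a list of rows, each an object of numbers: "jaw": the gripper command: -1 is fully open, 1 is shut, values between are in proportion; "tx", "ty", "tz": the shift along the tool's x, y, z in cm; "wx", "wy", "wz": the turn, a rotation vector about the tool's x, y, z in rad. In form: [{"jaw": .., "tx": .., "ty": .., "tz": .., "wx": .., "wy": .., "wz": ..}, ...]. A call has 1 to 12 rows; each row shifts and turns the commanded pose from where the row before left it, along the tool's axes as they then stand; what a row does not reach is not made up. A row lasts 1/8 s, in which the tool goes at most 62.5 mm and 10.7 degrees, less where a joint would pass 70% of its speed; a pose out of reach is approached as far as the arm can. A call is refused whole if a number of a shift passes 6.25 or a number of a turn 0.188, either way. A call with a gripper value outside its range is refused whole. The fingers move at their own pace and stop on an object; "grip_force" is the grip in N (left out, the last holds). Time passes only in rows, so rows that do not move let the fingers close. It gives the time, the measured TCP pose, the force and the opening at its end, in the units of the state.
- get_obs(): the state, without advancing time (a new reading comes with each control period).
- imaging.capture(name): name is "scene" or "top" or "wrist"; returns a dict with "frame" (384x512x3 uint8, red, green, blue), "range_z" (384x512 float32, m along the optical axis (not along the pixel's ray), 0 where there is no reading), "fovy" (degrees; the focal length in pixels is half the picture's height over the tangent of half this angle, whatever the lens; pixels are square), "cx", "cy" (the principal point, pixels), "view" (4x4, takes a point from world to camera coordinates); the wrist camera has in their place "mount" (4x4, takes a point from camera to tool coordinates, whose origin is the TCP and whose axes are the flange's). Camera axes: x right, y down, z forward; pixel columns grow to the right and rows downward; lengths in m; the calibration is good to about 2 mm. A picture is of the moment at which its call begins: read the wrist's pose just before it.
- workorder.hand_in(): hands the job in, once; it reports no verdict.
Trained networks look in the newest picture that a camera, given by its name, has taken for a name from the list of things; names that differ only in an ending like _2 or _b are one class to them, and where a whole thing is asked for, a point or a joint stands for the part that bears it (a point fixed in the world has none). Each returns a list of dicts, best first, with "confidence" (0 to 1); they miss things now and then, are a little off and sometimes report something else, mostly with a low value. They report only what shows in the picture. A call takes as long as a camera call. They do not tell look-alikes from the thing itself.
- models.trace(camera, query): "region" (384x512 bool, what is visible of it) and "rect" ([left, top, right, bottom] in pixels, round what is visible of it).
The state is a dict: "clock": time; "joint_pos": joint angles; "dq": joint speeds; "tau": joint torques, N m; "eef_pos": TCP position; "orientation": TCP orientation; "ft_force": force on the tool from outside, world axes, zero at the start; "ft_torque": the same for the moment, N m; "gripper_width": finger opening in m.
Only numpy, scipy, OpenCV 4.12 (cv2) and the standard library are available. Lean on these libraries where they do the work, as an engineer would, in place of code of your own. Each camera call takes 0.05 s, during which the arm holds its last target.

## Working session

There is one attempt and no reset: what is moved stays moved. The work goes in short steps, Python scripts to look and compute and a tool call to move; the robot and the scene stay as the last step left them, time stands still between calls to the robot, and variables do not carry over. Pictures are saved under pics/ and viewed, and the job is handed in when it is done.

Besides the shell and the picture viewer there is one more tool, called after ">>>" as name([rows], argument=value, ...), one row to a line, values as JSON. carry_out: Moves the arm, as the interface text tells. Its arguments: {"type":"object","properties":{"rows":{"type":"array"},"grip_force":{"type":"number"}},"required":["rows"]}

```bash
mkdir -p pics; ls; cat > h.py <<'E'
import numpy as np, cv2
from scipy.spatial.transform import Rotation as R
from plant import get_obs, imaging, workorder, models
def cap(n):
    o=get_obs(); d=imaging.capture(n)
    f=192/np.tan(np.radians(d['fovy'])/2); d['f']=f
    if 'view' in d: M=np.linalg.inv(np.array(d['view']))
    else:
        T=np.eye(4); T[:3,:3]=R.from_quat(o['orientation']).as_matrix(); T[:3,3]=o['eef_pos']; M=T@np.array(d['mount'])
    d['M']=M; z=d['range_z']; v,u=np.mgrid[:384,:512]
    P=np.stack([(u-d['cx'])/f*z,(v-d['cy'])/f*z,z,np.ones_like(z)],-1)
    d['P']=(P@M.T)[...,:3]; d['P'][z==0]=np.nan
    return d
def save(d,name,crop=None,s=1):
    im=d['frame'][...,::-1]
    if crop: l,t,r,b=crop; im=im[t:b,l:r]
    cv2.imwrite('pics/'+name,cv2.resize(im,None,fx=s,fy=s,interpolation=cv2.INTER_CUBIC))
E
python3 - <<'E'
from h import *
print(get_obs())
for n in ['scene','top']:
    d=cap(n); save(d,n+'0.png',s=1.5); print(n,d['fovy'],d['cx'],d['cy'],d['M'].round(3))
    for q in ['coarse_wheel','spacer','fine_wheel','cap','stand','clip','whetstone','jar','scissors']:
        for r in models.trace(n,q):
            m=r['region']; P=d['P'][m]; P=P[~np.isnan(P[:,0])]
            if len(P): print(q,round(r['confidence'],2),r['rect'],m.sum(),np.median(P,0).round(3),'zmax',np.percentile(P[:,2],95).round(3),'ext',(np.percentile(P,98,0)-np.percentile(P,2,0)).round(3))
E
```

```text
pics
{'clock': 0.0, 'joint_pos': array([-1.40540797e+00,  1.31159786e-01,  1.48926376e+00,  1.93967880e-05,
        1.52300469e+00, -8.53967901e-02]), 'dq': array([ 9.47680738e-05, -5.70181192e-04,  9.57996589e-04,  2.85839771e-04,
       -2.90605948e-05, -1.98163146e-04]), 'tau': array([ 1.89505568e-04, -5.59851444e+01, -4.91747832e+01,  7.68607948e-02,
        3.58566467e-02, -1.40649931e-04]), 'eef_pos': array([ 0.14883581, -0.58066222,  0.2175968 ]), 'orientation': array([ 9.92148288e-01,  1.25063715e-01, -2.70186712e-05, -9.17440094e-04]), 'ft_force': array([-0.40901529,  0.28080866,  0.64380935]), 'ft_torque': array([-0.02936929,  0.02229833, -0.03176015]), 'gripper_width': 0.0929551173326716}
scene 51.71273518625442 258.5261978100655 197.41829345395587 [[ 0.877  0.367 -0.31   0.93 ]
 [ 0.48  -0.687  0.545 -0.548]
 [-0.013 -0.627 -0.779  0.837]
 [ 0.     0.     0.     1.   ]]
coarse_wheel 0.87 [130.5, 278.3, 158.1, 305.6] 532 [ 0.501 -0.332  0.014] zmax 0.016 ext [0.054 0.054 0.014]
spacer 0.49 [222.4, 175.3, 229.7, 186.1] 87 [0.503 0.025 0.038] zmax 0.044 ext [0.023 0.023 0.02
[... 2536 characters left out ...]
stand 0.85 [112.8, 247.9, 148.9, 284.1] 920 [0.446 0.33  0.009] zmax 0.016 ext [0.083 0.082 0.05 ]
stand 0.28 [103.4, 172.9, 125.5, 189.2] 316 [0.672 0.367 0.068] zmax 0.073 ext [0.038 0.042 0.063]
clip 0.93 [226.1, 229.1, 256.5, 267.0] 575 [0.495 0.032 0.013] zmax 0.028 ext [0.08  0.073 0.028]
whetstone 0.91 [223.9, 129.5, 267.2, 152.8] 829 [0.78  0.023 0.025] zmax 0.03 ext [0.048 0.115 0.018]
whetstone 0.3 [239.1, 235.8, 249.2, 251.4] 77 [0.5   0.029 0.025] zmax 0.044 ext [0.027 0.024 0.035]
jar 0.62 [103.2, 171.6, 124.9, 190.7] 326 [0.672 0.366 0.068] zmax 0.073 ext [0.039 0.039 0.067]
scissors 0.79 [394.2, 136.1, 418.5, 208.3] 665 [ 0.675 -0.426  0.008] zmax 0.013 ext [0.193 0.068 0.012]
```

View pics/scene0.png

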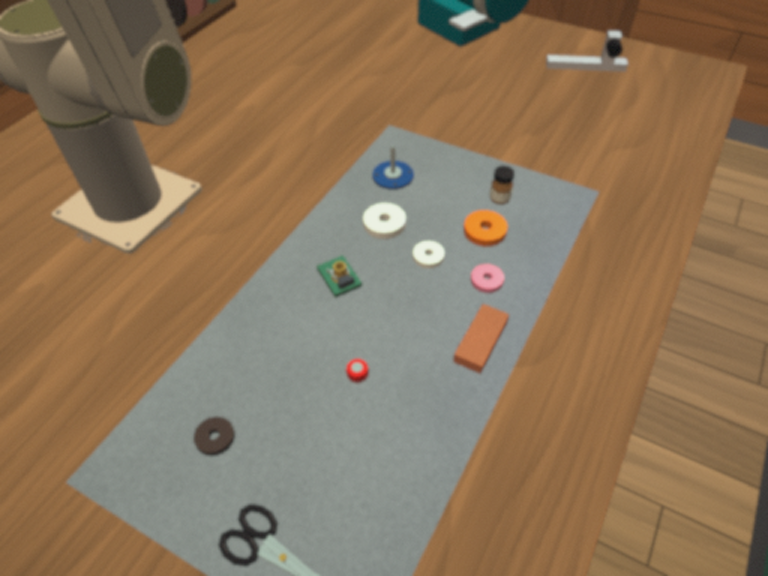

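View pics/top0.png

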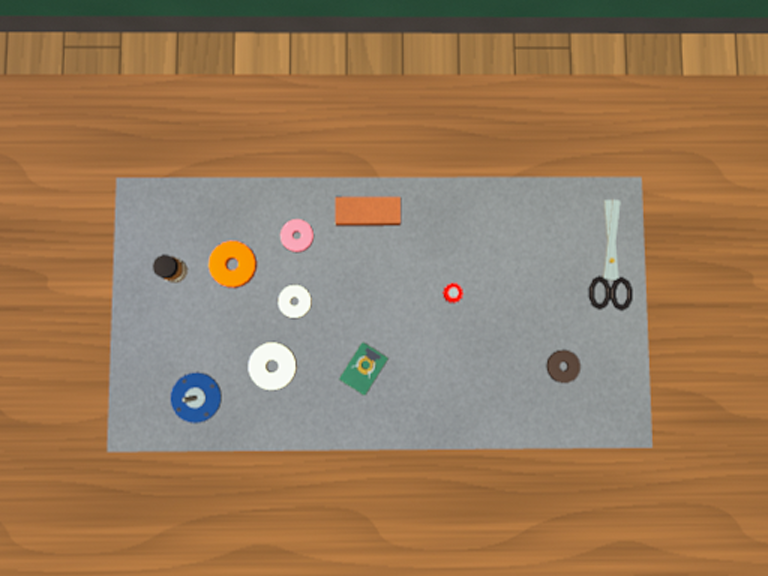

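```bash
python3 - <<'E'
from h import *
d=cap('top'); a=d['frame'][...,::-1]
A=cv2.resize(a[135:275,95:260],None,fx=4.5,fy=4.2*0+4.2,interpolation=cv2.INTER_CUBIC)
cv2.imwrite('pics/top_crop.png',A)
d=cap('scene'); save(d,'scene_crop.png',(205,130,345,260),4.5)
E
```

```text
(no output)
```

View crop.

View pics/top_crop.png

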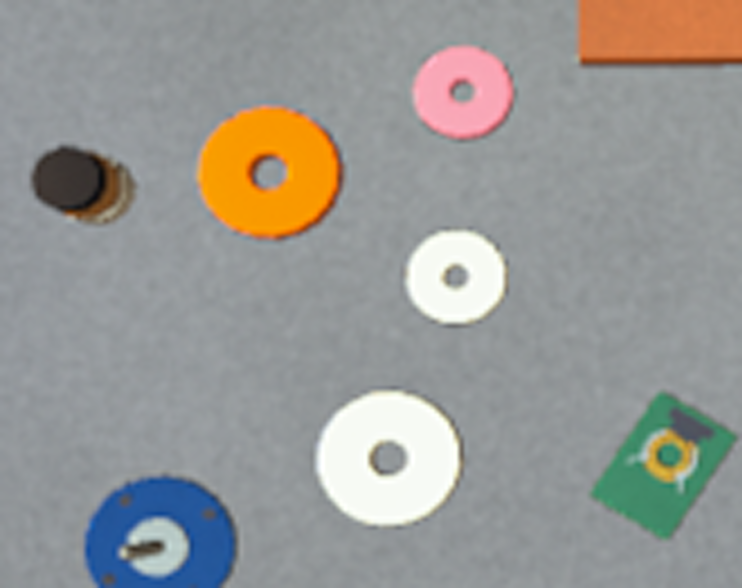

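View pics/scene_crop.png

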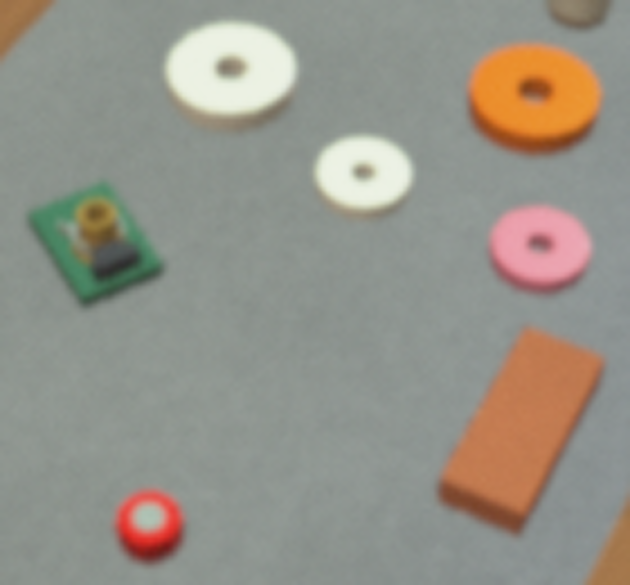

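Fine-wheel look-alikes in the top picture are orange (156,178), pink (198,158), large white ~80 mm (183,244) and small white ~60 mm (197,200). The small white one fits: it isn't orange or pink, it is the smaller of the whites, and the crops confirm it. There is only one each of the dark wheel (375,247), the red cap (302,195), the clip with spacer (243,246) and the stand (131,265). Next I'll measure them precisely.

```bash
cat >> h.py <<'E'
def onplane(d,uv,z):
    uv=np.atleast_2d(np.asarray(uv,float)); M=d['M']
    r=np.c_[(uv[:,0]-d['cx'])/d['f'],(uv[:,1]-d['cy'])/d['f'],np.ones(len(uv))]@M[:3,:3].T
    t=(z-M[2,3])/r[:,2]; return M[:3,3]+r*t[:,None]
def circ(d,z,near,rad,tol=.004,zw=.005):
    """top-surface pixels by depth near point, circle fit of outline"""
    P=d['P']; m=(abs(P[...,2]-z)<zw)&(np.hypot(P[...,0]-near[0],P[...,1]-near[1])<rad+.012)
    return m
E
python3 - <<'E'
from h import *
for n in ['top','scene']:
    d=cap(n); hsv=cv2.cvtColor(d['frame'],cv2.COLOR_RGB2HSV); P=d['P']
    def blob(near,r,cond):
        m=cond&(np.hypot(P[...,0]-near[0],P[...,1]-near[1])<r)
        k,l,s,c=cv2.connectedComponentsWithStats(m.astype(np.uint8))
        i=1+np.argmax(s[1:,4]); return (l==i)
    H,S,V=[hsv[...,i].astype(int) for i in range(3)]
    def fit(name,near,r,cond,z):
        m=blob(near,r,cond); cs,_=cv2.findContours(m.astype(np.uint8),cv2.RETR_EXTERNAL,cv2.CHAIN_APPROX_NONE)
        c=max(cs,key=len)[:,0]; h=cv2.convexHull(c)[:,0]
        pts=onplane(d,c,z)[:,:2]
        (x,y),rr=cv2.minEnclosingCircle((pts*1000).astype(np.float32))
        e=cv2.fitEllipse((pts*1000).astype(np.float32))
        print(n,name,'mec',round(x,1),round(y,1),round(2*rr,1),'ell',np.round(e[0],1),np.round(e[1],1),'n',m.sum()); return m,c
    fit('coarse',(.498,-.33),.06,(V<90),.014)
    fit('fine',(.618,.155),.055,(V>190)&(S<40),.014)
    fit('cap',(.633,-.132),.04,(S>120)&((H<12)|(H>168)),.018)
    fit('stand',(.447,.33),.08,(H>100)&(H<130)&(S>120),.008)
    m,c=fit('clip',(.5,.028),.07,(H>55)&(H<90)&(S>80),.012)
    pts=onplane(d,c,.012)[:,:2]*1000
    print('rect',cv2.minAreaRect(pts.astype(np.float32)),cv2.boxPoints(cv2.minAreaRect(pts.astype(np.float32))).round(1).tolist())
    mb=(H>10)&(H<30)&(S>120)&(P[...,2]>.036)&(P[...,2]<.05)&(np.hypot(P[...,0]-.5,P[...,1]-.028)<.03)
    q=np.argwhere(mb)[:,::-1]; print('spacer top',len(q),onplane(d,q.mean(0),.042)[0].round(4))
    mp=(P[...,2]>.03)&(np.hypot(P[...,0]-.447,P[...,1]-.33)<.05); print('post',P[mp].round(3).tolist()[:14])
E
```

```text
top coarse mec 498.3 -328.0 58.2 ell [ 498.3 -327.8] [54.6 55.2] n 50
top fine mec 619.4 157.5 60.7 ell [619.1 157.6] [57.8 58.4] n 363
top cap mec 631.9 -130.4 35.6 ell [ 631.9 -130.5] [32.8 33.8] n 96
top stand mec 447.3 333.2 88.4 ell [447.  333.2] [85.1 86.4] n 663
top clip mec 496.3 31.8 90.3 ell [496.6  32.1] [59.8 92.5] n 407
rect ((496.905517578125, 32.1746711730957), (54.204288482666016, 78.23106384277344), 57.31422805786133) [[449.29998779296875, 30.5], [515.2000122070312, -11.800000190734863], [544.5, 33.900001525878906], [478.6000061035156, 76.0999984741211]]
spacer top 28 [0.5024 0.0279 0.042 ]
post [[0.45, 0.333, 0.038], [0.45, 0.332, 0.031], [0.45, 0.334, 0.07], [0.449, 0.331, 0.07], [0.449, 0.33, 0.067], [0.449, 0.329, 0.06], [0.448, 0.329, 0.051], [0.448, 0.329, 0.041], [0.447, 0.329, 0.033], [0.447, 0.334, 0.077], [0.448, 0.331, 0.08], [0.447, 0.33, 0.075], [0.447, 0.327, 0.077], [0.446, 0.329, 0.06]]
scene coarse mec 501.5 -331.4 61.0 ell [ 501.5 -331.7] [54.6 60. ] n 472
scene fine mec 617.2 158.3 61.9 ell [617.6 158.5] [58.7 58.9] n 259
scene cap mec 632.7 -131.2 40.6 ell [ 632.5 -131.4] [32.5 40.1] n 126
scene stand mec 447.3 332.0 85.1 ell [447.5 331.9] [74.8 78.3] n 230
scene clip mec 497.6 27.9 86.9 ell [498.9  29.1] [54.3 80.5] n 176
rect ((497.927734375, 30.594816207885742), (53.26012420654297, 78.52871704101562), 57.27327346801758) [[450.5, 29.399999618530273], [516.5999755859375, -13.0], [545.4000244140625, 31.799999237060547], [479.29998779296875, 74.19999694824219]]
spacer top 31 [0.5056 0.0245 0.042 ]
post [[0.445, 0.333, 0.081], [0.445, 0.333, 0.077], [0.447, 0.337, 0.075], [0.443, 0.331, 0.073], [0.445, 0.333, 0.072], [0.449, 0.333, 0.074], [0.443, 0.331, 0.069], [0.446, 0.332, 0.07], [0.45, 0.331, 0.072], [0.442, 0.331, 0.065], [0.449, 0.327, 0.071], [0.449, 0.332, 0.067], [0.443, 0.329, 0.063], [0.447, 0.329, 0.065]]
```

```bash
cat >> h.py <<'E'
def go(x,y,z,yaw=None):
    o=get_obs(); Rm=R.from_quat(o['orientation']).as_matrix(); e=np.array(o['eef_pos'])
    s=Rm.T@(np.array([x,y,z])-e)*100; cy=np.arctan2(Rm[1,0],Rm[0,0])
    print('clock',round(o['clock'],2),'eef',e.round(4),'yaw',cy.round(4),'tilt',np.round(Rm[2,:2],4),'w',round(o['gripper_width'],4),'F',np.round(o['ft_force'],1),'q6',round(o['joint_pos'][5],2))
    print('shift cm',s.round(2),'wz', None if yaw is None else round(-(yaw-cy),3))
E
python3 -c "
from h import *
go(.5,-.33,.13)"
```

```text
clock 1.2 eef [ 0.149  -0.5812  0.2187] yaw 0.2508 tilt [-0.      0.0001] w 0.0931 F [ 0.1 -0.4  0. ] q6 -0.09
shift cm [ 40.24 -15.63   8.86] wz None
```

>>> carry_out([
  {"jaw":-1,"tx":4,"ty":-1.56,"tz":0.8},
  {"jaw":-1,"tx":4,"ty":-1.56,"tz":0.8},
  {"jaw":-1,"tx":4,"ty":-1.56,"tz":0.8},
  {"jaw":-1,"tx":4,"ty":-1.56,"tz":0.8},
  {"jaw":-1,"tx":4,"ty":-1.56,"tz":0.8},
  {"jaw":-1,"tx":4,"ty":-1.56,"tz":0.8},
  {"jaw":-1,"tx":4,"ty":-1.56,"tz":0.8},
  {"jaw":-1,"tx":4,"ty":-1.56,"tz":0.8},
  {"jaw":-1,"tx":4,"ty":-1.56,"tz":0.8},
  {"jaw":-1,"tx":4,"ty":-1.56,"tz":0.8},
  {"jaw":-1},
  {"jaw":-1},
], grip_force=25)

```text
$.rows[0]: bad value
```

```bash
python3 -c "
from h import *
go(.5,-.33,.13)
d=cap('wrist'); save(d,'w1.png',s=1.3)
print(d['cx'],d['cy'],d['f'],np.array(d['mount']).round(3))
P=d['P']; print(np.nanmin(P[...,2]))
"
```

```text
clock 1.2 eef [ 0.149  -0.5812  0.2187] yaw 0.2508 tilt [-0.      0.0001] w 0.0931 F [ 0.1 -0.4  0. ] q6 -0.09
shift cm [ 40.24 -15.63   8.86] wz None
257.93975791241087 191.2629562412936 279.8990333431925 [[ 0.    -0.961 -0.275  0.077]
 [ 1.     0.001 -0.     0.   ]
 [ 0.001 -0.275  0.961 -0.167]
 [ 0.     0.     0.     1.   ]]
-0.002393230287121295
```

View pics/w1.png

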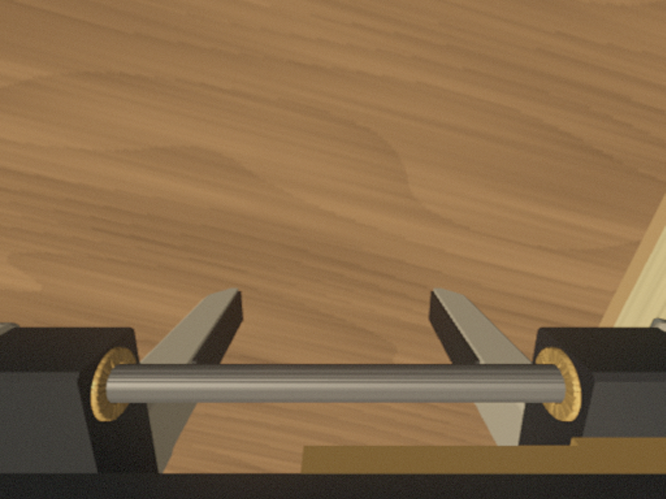

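>>> carry_out([
  {"jaw":-1,"tx":3.5,"ty":-1.56,"tz":0.7,"wx":0,"wy":0,"wz":0},
  {"jaw":-1,"tx":3.5,"ty":-1.56,"tz":0.7,"wx":0,"wy":0,"wz":0},
  {"jaw":-1,"tx":3.5,"ty":-1.56,"tz":0.7,"wx":0,"wy":0,"wz":0},
  {"jaw":-1,"tx":3.5,"ty":-1.56,"tz":0.7,"wx":0,"wy":0,"wz":0},
  {"jaw":-1,"tx":3.5,"ty":-1.56,"tz":0.7,"wx":0,"wy":0,"wz":0},
  {"jaw":-1,"tx":3.5,"ty":-1.56,"tz":0.7,"wx":0,"wy":0,"wz":0},
  {"jaw":-1,"tx":3.5,"ty":-1.56,"tz":0.7,"wx":0,"wy":0,"wz":0},
  {"jaw":-1,"tx":3.5,"ty":-1.56,"tz":0.7,"wx":0,"wy":0,"wz":0},
  {"jaw":-1,"tx":3.5,"ty":-1.56,"tz":0.7,"wx":0,"wy":0,"wz":0},
  {"jaw":-1,"tx":3.5,"ty":-1.56,"tz":0.7,"wx":0,"wy":0,"wz":0},
  {"jaw":-1,"tx":0,"ty":0,"tz":0,"wx":0,"wy":0,"wz":0},
  {"jaw":-1,"tx":0,"ty":0,"tz":0,"wx":0,"wy":0,"wz":0},
], grip_force=25)

```text
clock: 2.75
eef_pos: [0.449, -0.3435, 0.1487]
orientation: [0.992, 0.125, -0.0, 0.0]
ft_force: [-0.3, 0.5, 0.7]
gripper_width: 0.0928
```

```bash
cat >> h.py <<'E'
def fitw(d,cond,z,near,r=.06):
    "outline circle of colour mask near a point, on plane z"
    P=d['P']; m=cond&(np.hypot(P[...,0]-near[0],P[...,1]-near[1])<r)
    k,l,s,c=cv2.connectedComponentsWithStats(m.astype(np.uint8)); i=1+np.argmax(s[1:,4]); m=(l==i)
    cs,_=cv2.findContours(m.astype(np.uint8),cv2.RETR_EXTERNAL,cv2.CHAIN_APPROX_NONE)
    c=max(cs,key=len)[:,0]; p=(onplane(d,c,z)[:,:2]*1000).astype(np.float32)
    (x,y),rr=cv2.minEnclosingCircle(p); e=cv2.fitEllipse(p)
    print('mec',round(x,1),round(y,1),round(2*rr,1),'ell',np.round(e[0],1),np.round(e[1],1),'n',m.sum(),'zmed',np.nanmedian(P[m][:,2]).round(4),'px',c.mean(0).round())
    return m
def hsv(d):
    h=cv2.cvtColor(d['frame'],cv2.COLOR_RGB2HSV).astype(int); return h[...,0],h[...,1],h[...,2]
E
python3 -c "
from h import *
go(.5,-.33,.13)
d=cap('wrist'); save(d,'w2.png',s=1.3)
H,S,V=hsv(d)
P=d['P']
m=fitw(d,(abs(P[...,2]-.014)<.005),.014,(.5,-.33))
m=fitw(d,(V<100),.014,(.5,-.33))
"
```

```text
clock 2.75 eef [ 0.449  -0.3435  0.1487] yaw 0.2513 tilt [-0.0004  0.0002] w 0.0928 F [-0.3  0.5  0.7] q6 0.58
shift cm [ 5.28 -0.04  1.87] wz None
mec 497.8 -330.4 59.7 ell [ 497.8 -330.4] [58.3 58.4] n 2304 zmed 0.015 px [257. 137.]
mec 309.7 -376.5 600.4 ell [ 273.6 -387. ] [183.4 567.7] n 11943 zmed 0.2511 px [255. 294.]
```

View pics/w2.png

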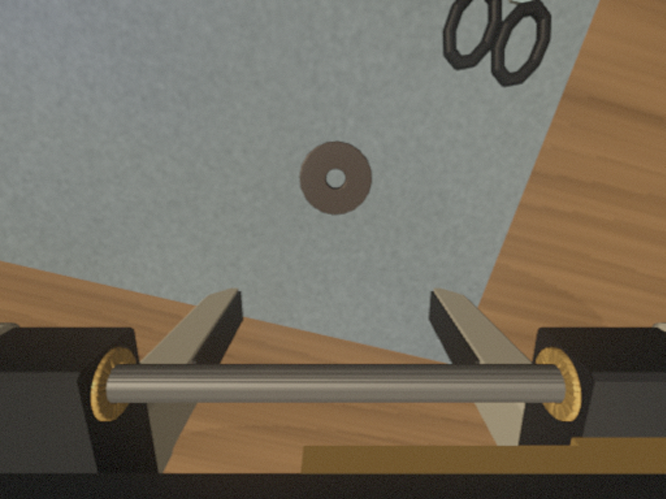

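>>> carry_out([
  {"jaw":-1,"tx":2.5,"ty":0,"tz":2.0,"wx":0,"wy":0,"wz":0},
  {"jaw":-1,"tx":2.55,"ty":-0.06,"tz":2.0,"wx":0,"wy":0,"wz":0},
  {"jaw":-1,"tx":0,"ty":0,"tz":3.5,"wx":0,"wy":0,"wz":0},
  {"jaw":-1,"tx":0,"ty":0,"tz":3.0,"wx":0,"wy":0,"wz":0},
  {"jaw":-1,"tx":0,"ty":0,"tz":2.0,"wx":0,"wy":0,"wz":0},
  {"jaw":-1,"tx":0,"ty":0,"tz":1.5,"wx":0,"wy":0,"wz":0},
  {"jaw":-1,"tx":0,"ty":0,"tz":0,"wx":0,"wy":0,"wz":0},
  {"jaw":-1,"tx":0,"ty":0,"tz":0,"wx":0,"wy":0,"wz":0},
])

```text
clock: 3.8
eef_pos: [0.4987, -0.3309, 0.0099]
orientation: [0.992, 0.125, 0.001, 0.001]
ft_force: [0.1, -0.1, 0.7]
gripper_width: 0.0933
```

```bash
python3 -c "
from h import *
go(.4978,-.3304,.003)"
```

```text
clock 3.8 eef [ 0.4987 -0.3309  0.0099] yaw 0.2507 tilt [0.0011 0.0015] w 0.0933 F [ 0.1 -0.1  0.7] q6 0.65
shift cm [-0.08 -0.07  0.69] wz None
```

>>> carry_out([
  {"jaw":-1,"tx":0,"ty":0,"tz":0.4,"wx":0,"wy":0,"wz":0},
  {"jaw":-1,"tx":-0.08,"ty":-0.05,"tz":0.3,"wx":0,"wy":0,"wz":0},
  {"jaw":-1,"tx":0,"ty":0,"tz":0,"wx":0,"wy":0,"wz":0},
  {"jaw":0.5,"tx":0,"ty":0,"tz":0,"wx":0,"wy":0,"wz":0},
  {"jaw":0.5,"tx":0,"ty":0,"tz":0,"wx":0,"wy":0,"wz":0},
  {"jaw":1,"tx":0,"ty":0,"tz":0,"wx":0,"wy":0,"wz":0},
  {"jaw":1,"tx":0,"ty":0,"tz":0,"wx":0,"wy":0,"wz":0},
  {"jaw":1,"tx":0,"ty":0,"tz":0,"wx":0,"wy":0,"wz":0},
  {"jaw":1,"tx":0,"ty":0,"tz":0,"wx":0,"wy":0,"wz":0},
], grip_force=25)

```text
clock: 4.92
eef_pos: [0.4972, -0.3299, 0.0017]
orientation: [0.992, 0.125, 0.0, 0.0]
ft_force: [-0.1, -1.8, -0.0]
gripper_width: 0.0599
```

```bash
python3 -c "
from h import *
go(.395,.32,.16)"
```

```text
clock 4.92 eef [ 0.4972 -0.3299  0.0017] yaw 0.2507 tilt [0.0001 0.0001] w 0.0599 F [-0.1 -1.8 -0. ] q6 0.65
shift cm [  6.23 -65.49 -15.84] wz None
```

>>> carry_out([
  {"jaw":1,"tx":0,"ty":0,"tz":-2,"wx":0,"wy":0,"wz":0},
  {"jaw":1,"tx":0,"ty":0,"tz":-4,"wx":0,"wy":0,"wz":0},
  {"jaw":1,"tx":0,"ty":0,"tz":-5,"wx":0,"wy":0,"wz":0},
  {"jaw":1,"tx":0,"ty":-2,"tz":-4,"wx":0,"wy":0,"wz":0},
  {"jaw":1,"tx":0,"ty":-3,"tz":-1,"wx":0,"wy":0,"wz":0},
  {"jaw":1,"tx":0,"ty":0,"tz":0,"wx":0,"wy":0,"wz":0},
])

```text
clock: 5.68
eef_pos: [0.4855, -0.2807, 0.1646]
orientation: [0.992, 0.126, 0.001, 0.001]
ft_force: [0.7, 0.2, -1.4]
gripper_width: 0.0601
```

```bash
python3 -c "
from h import *
go(.389,.3175,.16)
d=cap('wrist'); save(d,'w3.png')"
```

```text
clock 5.67 eef [ 0.4855 -0.2807  0.1646] yaw 0.2523 tilt [0.0026 0.0026] w 0.0601 F [ 0.7  0.2 -1.4] q6 0.7
shift cm [  5.59 -60.33   0.32] wz None
```

View pics/w3.png

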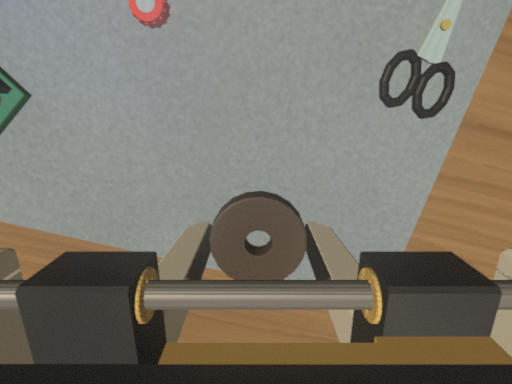

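The dark wheel is held level between the fingers, its bore at (258,238). Carrying it to the stand.

>>> carry_out([
  {"jaw":1,"tx":0.5,"ty":-5.5,"tz":0,"wx":0,"wy":0,"wz":0},
  {"jaw":1,"tx":0.5,"ty":-5.5,"tz":0,"wx":0,"wy":0,"wz":0},
  {"jaw":1,"tx":0.5,"ty":-5.5,"tz":0,"wx":0,"wy":0,"wz":0},
  {"jaw":1,"tx":0.5,"ty":-5.5,"tz":0,"wx":0,"wy":0,"wz":0},
  {"jaw":1,"tx":0.5,"ty":-5.5,"tz":0,"wx":0,"wy":0,"wz":0},
  {"jaw":1,"tx":0.5,"ty":-5.5,"tz":0,"wx":0,"wy":0,"wz":0},
  {"jaw":1,"tx":0.5,"ty":-5.5,"tz":0,"wx":0,"wy":0,"wz":0},
  {"jaw":1,"tx":0.5,"ty":-5.5,"tz":0,"wx":0,"wy":0,"wz":0},
  {"jaw":1,"tx":0.5,"ty":-5.5,"tz":0,"wx":0,"wy":0,"wz":0},
  {"jaw":1,"tx":0.5,"ty":-5.5,"tz":0,"wx":0,"wy":0,"wz":0},
  {"jaw":1,"tx":0.5,"ty":-4,"tz":0,"wx":0,"wy":0,"wz":0},
  {"jaw":1,"tx":0,"ty":-1.3,"tz":0,"wx":0,"wy":0,"wz":0},
])

```text
clock: 7.22
eef_pos: [0.388, 0.3178, 0.1611]
orientation: [0.992, 0.126, -0.0, 0.0]
ft_force: [-0.1, -0.2, -1.2]
gripper_width: 0.0602
```

>>> carry_out([
  {"jaw":1,"tx":0,"ty":0,"tz":0,"wx":0,"wy":0,"wz":0},
  {"jaw":1,"tx":0,"ty":0,"tz":0,"wx":0,"wy":0,"wz":0},
  {"jaw":1,"tx":0,"ty":0,"tz":0,"wx":0,"wy":0,"wz":0},
])

```text
clock: 7.6
eef_pos: [0.3889, 0.3152, 0.1616]
orientation: [0.992, 0.124, 0.0, 0.0]
ft_force: [0.0, 0.1, -1.2]
gripper_width: 0.0598
```

```bash
cat >> h.py <<'E'
def bore(d,c,zrim,off=(0,0),r=.02,cond=None):
    pass
E
python3 -c "
from h import *
go(.447,.3325,.12)
d=cap('wrist'); save(d,'w4.png',s=1.5)
H,S,V=hsv(d); P=d['P']
fitw(d,(H>100)&(H<130)&(S>120),.008,(.447,.3325),.09)
m=(P[...,2]>.03)&(P[...,2]<.09)&(np.hypot(P[...,0]-.447,P[...,1]-.333)<.03)
q=P[m]; print(len(q)); 
for lo in (.03,.045,.06,.07): k=q[(q[:,2]>lo)&(q[:,2]<lo+.015)]; print(lo,len(k),k.mean(0) if len(k) else '')
"
```

```text
clock 7.6 eef [0.3889 0.3152 0.1616] yaw 0.2491 tilt [0.     0.0003] w 0.0598 F [ 0.   0.1 -1.2] q6 1.9
shift cm [ 6.06 -0.24  4.17] wz None
mec 446.3 333.3 87.3 ell [447.1 329.5] [76.  89.3] n 3262 zmed 0.009 px [256. 126.]
111
0.03 4 [0.44916166 0.33450191 0.03996511]
0.045 7 [0.44958147 0.33320246 0.04946317]
0.06 54 [0.44661853 0.3335843  0.07202688]
0.07 94 [0.446046   0.33355867 0.07517107]
```

View pics/w4.png

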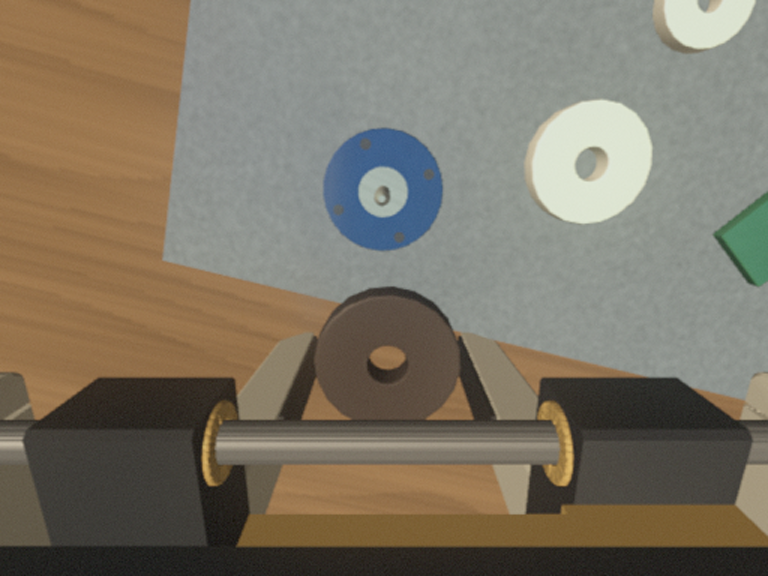

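```bash
cat >> h.py <<'E'
def inhand(d,ztop,r=.034,zw=.006):
    "fit top face of held thing; report offset from TCP in tool axes (mm)"
    o=get_obs(); e=np.array(o['eef_pos']); P=d['P']
    Rm=R.from_quat(o['orientation']).as_matrix()
    L=(P-e)@Rm
    m=(abs(P[...,2]-(e[2]+ztop))<zw)&(np.hypot(L[...,0],L[...,1])<r)&(abs(L[...,1])<r-.002)
    m=cv2.morphologyEx(m.astype(np.uint8),cv2.MORPH_OPEN,np.ones((3,3),np.uint8))
    q=L[m>0]; print('n',m.sum(),'ztop med',(-np.median(q[:,2])).round(4))
    return m,L
E
python3 -c "
from h import *
d=cap('wrist'); m,L=inhand(d,.012)
e=np.array(get_obs()['eef_pos']); zt=e[2]-np.median(L[m>0][:,2])
cs,h=cv2.findContours(m,cv2.RETR_CCOMP,cv2.CHAIN_APPROX_NONE)
Rm=R.from_quat(get_obs()['orientation']).as_matrix()
for c in cs:
    if len(c)>15:
        p=((onplane(d,c[:,0],zt)-e)@Rm)[:,:2]*1000
        (x,y),r=cv2.minEnclosingCircle(p.astype(np.float32)); print(len(c),'mec',x,y,2*r,cv2.fitEllipse(p.astype(np.float32)))
P=d['P']; 
"
```

```text
n 6676 ztop med 0.0132
315 mec 3.880767345428467 -0.24300126731395721 65.20879364013672 ((2.851504325866699, -0.007182401604950428), (57.10368728637695, 61.36454391479492), 179.6564178466797)
73 mec 2.061960220336914 0.054893698543310165 16.46698570251465 ((2.5084383487701416, -0.10122247785329819), (13.835773468017578, 15.37252426147461), 164.70782470703125)
```

>>> carry_out([
  {"jaw":1,"tx":2,"ty":-0.1,"tz":1,"wx":0,"wy":0,"wz":0},
  {"jaw":1,"tx":2.5,"ty":-0.1,"tz":2,"wx":0,"wy":0,"wz":0},
  {"jaw":1,"tx":1.4,"ty":-0.1,"tz":2,"wx":0,"wy":0,"wz":0},
  {"jaw":1,"tx":0,"ty":0,"tz":2,"wx":0,"wy":0,"wz":0},
  {"jaw":1,"tx":0,"ty":0,"tz":0,"wx":0,"wy":0,"wz":0},
  {"jaw":1,"tx":0,"ty":0,"tz":0,"wx":0,"wy":0,"wz":0},
  {"jaw":1,"tx":0,"ty":0,"tz":0,"wx":0,"wy":0,"wz":0},
])

```text
clock: 8.57
eef_pos: [0.4452, 0.3343, 0.0929]
orientation: [0.992, 0.125, 0.001, -0.0]
ft_force: [0.5, 0.2, -0.0]
gripper_width: 0.0599
```

```bash
python3 -c "
from h import *
go(.4455,.3329,.014)
d=cap('wrist'); save(d,'w5.png',(150,150,350,300),4)
"
```

```text
clock 8.57 eef [0.4452 0.3343 0.0929] yaw 0.2511 tilt [ 0.0019 -0.0006] w 0.0599 F [ 0.5  0.2 -0. ] q6 1.87
shift cm [-0.02  0.15  7.89] wz None
```

View pics/w5.png

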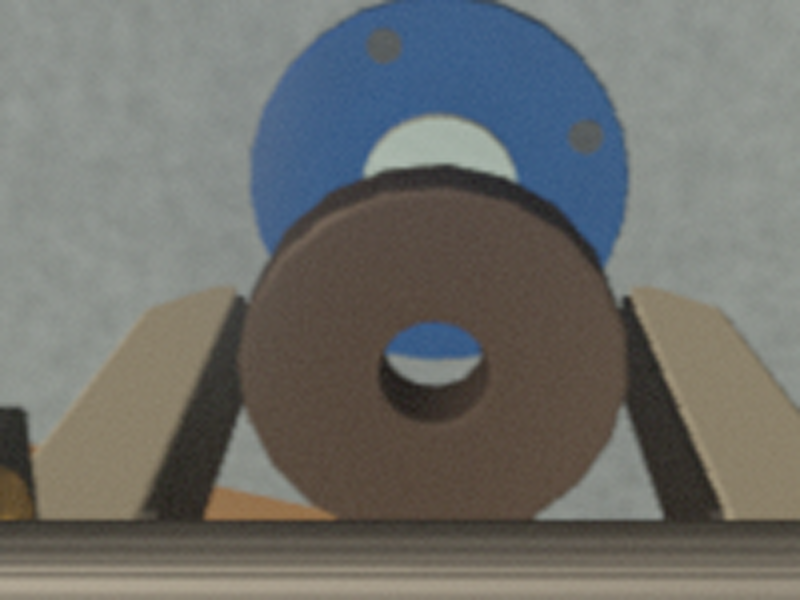

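>>> carry_out([
  {"jaw":1,"tx":0,"ty":0.15,"tz":0,"wx":0,"wy":0,"wz":0},
  {"jaw":1,"tx":0,"ty":0,"tz":0,"wx":0,"wy":0,"wz":0},
  {"jaw":1,"tx":0,"ty":0,"tz":1,"wx":0,"wy":0,"wz":0},
  {"jaw":1,"tx":0,"ty":0,"tz":1,"wx":0,"wy":0,"wz":0},
  {"jaw":1,"tx":0,"ty":0,"tz":1,"wx":0,"wy":0,"wz":0},
  {"jaw":1,"tx":0,"ty":0,"tz":0,"wx":0,"wy":0,"wz":0},
])

```text
clock: 9.38
eef_pos: [0.4441, 0.3319, 0.0599]
orientation: [0.992, 0.125, -0.001, 0.001]
ft_force: [0.3, 0.1, -0.8]
gripper_width: 0.0599
```

```bash
python3 -c "
from h import *
go(.4455,.3329,.014)
d=cap('wrist'); save(d,'w6.png',(150,150,350,300),4)
d=cap('scene'); save(d,'s6.png',(220,60,320,135),8)
"
```

```text
clock 9.38 eef [0.4441 0.3319 0.0599] yaw 0.2508 tilt [-0.0027  0.0008] w 0.0599 F [ 0.3  0.1 -0.8] q6 1.87
shift cm [ 0.18 -0.07  4.59] wz None
```

View pics/w6.png

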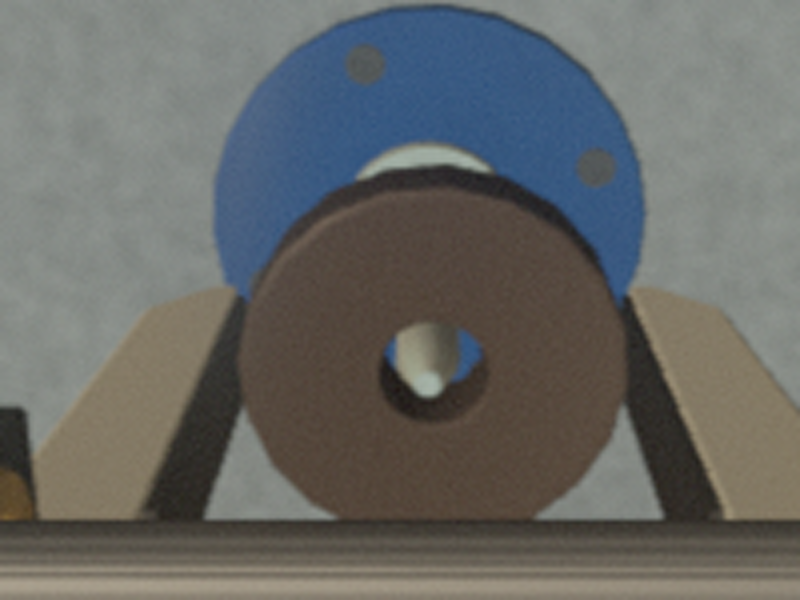

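View pics/s6.png

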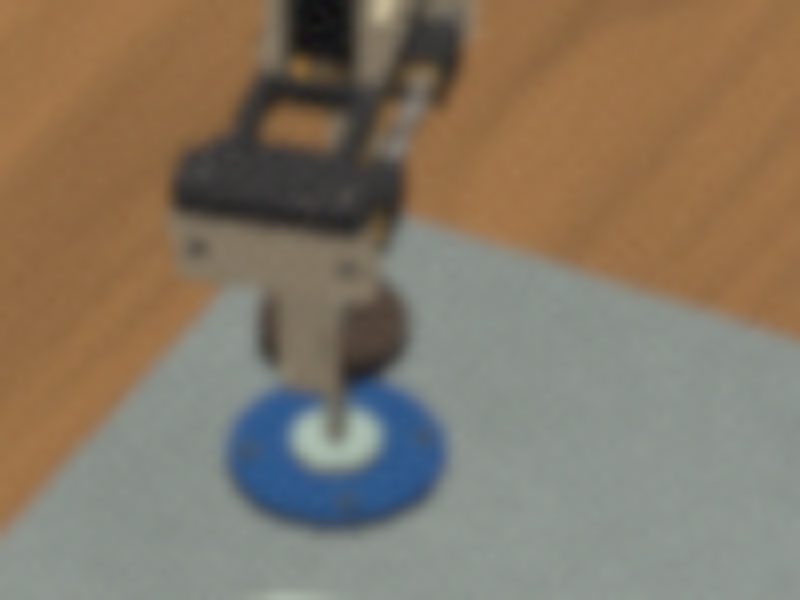

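>>> carry_out([
  {"jaw":1,"tx":0.1,"ty":-0.07,"tz":0,"wx":0,"wy":0,"wz":0},
  {"jaw":1,"tx":0,"ty":0,"tz":1,"wx":0,"wy":0,"wz":0},
  {"jaw":1,"tx":0,"ty":0,"tz":1,"wx":0,"wy":0,"wz":0},
  {"jaw":1,"tx":0,"ty":0,"tz":1,"wx":0,"wy":0,"wz":0},
  {"jaw":1,"tx":0,"ty":0,"tz":0.7,"wx":0,"wy":0,"wz":0},
  {"jaw":1,"tx":0,"ty":0,"tz":0.3,"wx":0,"wy":0,"wz":0},
  {"jaw":1,"tx":0,"ty":0,"tz":0.2,"wx":0,"wy":0,"wz":0},
  {"jaw":1,"tx":0,"ty":0,"tz":0.2,"wx":0,"wy":0,"wz":0},
  {"jaw":1,"tx":0,"ty":0,"tz":0,"wx":0,"wy":0,"wz":0},
  {"jaw":1,"tx":0,"ty":0,"tz":0,"wx":0,"wy":0,"wz":0},
])

```text
clock: 10.72
eef_pos: [0.4461, 0.3335, 0.0179]
orientation: [0.992, 0.125, 0.0, -0.0]
ft_force: [0.1, -0.9, -1.7]
gripper_width: 0.0596
```

```bash
python3 -c "
from h import *
go(.4455,.3329,.014)
d=cap('wrist'); save(d,'w7.png',(150,150,350,300),4)
"
```

```text
clock 10.72 eef [0.4461 0.3335 0.0179] yaw 0.2508 tilt [ 0.0004 -0.0001] w 0.0596 F [ 0.1 -0.9 -1.7] q6 1.87
shift cm [-0.07  0.04  0.39] wz None
```

View pics/w7.png

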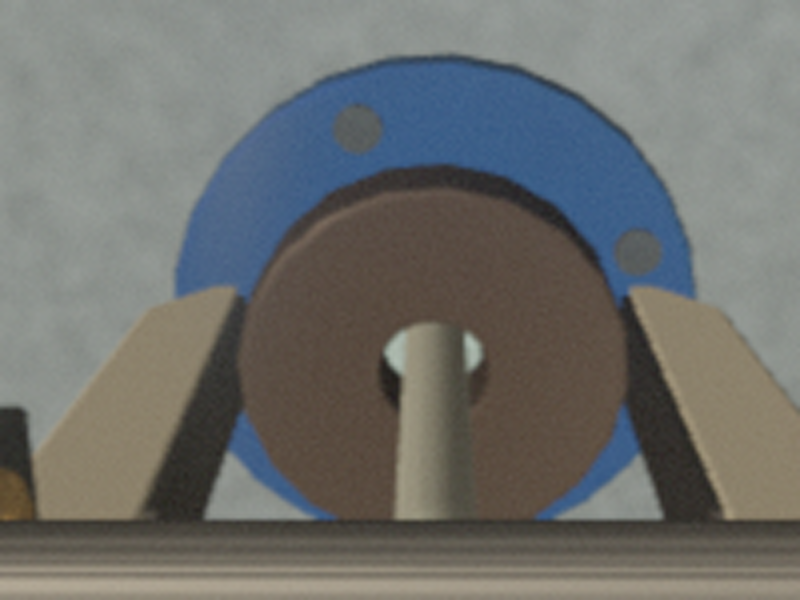

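>>> carry_out([
  {"jaw":1,"tx":0,"ty":0,"tz":0.2,"wx":0,"wy":0,"wz":0},
  {"jaw":1,"tx":0,"ty":0,"tz":0.15,"wx":0,"wy":0,"wz":0},
  {"jaw":1,"tx":0,"ty":0,"tz":0.1,"wx":0,"wy":0,"wz":0},
  {"jaw":1,"tx":0,"ty":0,"tz":0,"wx":0,"wy":0,"wz":0},
])

```text
clock: 11.28
eef_pos: [0.4459, 0.3334, 0.0136]
orientation: [0.992, 0.125, -0.0, 0.0]
ft_force: [-2.7, -2.9, 5.1]
gripper_width: 0.0603
```

>>> carry_out([
  {"jaw":0,"tx":0,"ty":0,"tz":0,"wx":0,"wy":0,"wz":0},
  {"jaw":-0.5,"tx":0,"ty":0,"tz":0,"wx":0,"wy":0,"wz":0},
  {"jaw":-1,"tx":0,"ty":0,"tz":0,"wx":0,"wy":0,"wz":0},
  {"jaw":-1,"tx":0,"ty":0,"tz":0,"wx":0,"wy":0,"wz":0},
  {"jaw":-1,"tx":0,"ty":0,"tz":-2,"wx":0,"wy":0,"wz":0},
  {"jaw":-1,"tx":0,"ty":0,"tz":-5,"wx":0,"wy":0,"wz":0},
  {"jaw":-1,"tx":0,"ty":0,"tz":-5,"wx":0,"wy":0,"wz":0},
  {"jaw":-1,"tx":0,"ty":0,"tz":-2.5,"wx":0,"wy":0,"wz":0},
])

```text
clock: 12.28
eef_pos: [0.4476, 0.3344, 0.1636]
orientation: [0.992, 0.125, 0.003, -0.001]
ft_force: [-0.1, 0.0, -0.5]
gripper_width: 0.0929
```

>>> carry_out([
  {"jaw":-1,"tx":-1.2,"ty":5.3,"tz":0,"wx":0,"wy":0,"wz":0},
  {"jaw":-1,"tx":-1.2,"ty":5.3,"tz":0,"wx":0,"wy":0,"wz":0},
  {"jaw":-1,"tx":-1.2,"ty":5.3,"tz":0,"wx":0,"wy":0,"wz":0},
  {"jaw":-1,"tx":-1.2,"ty":5.3,"tz":0,"wx":0,"wy":0,"wz":0},
  {"jaw":-1,"tx":-1.2,"ty":5.3,"tz":0,"wx":0,"wy":0,"wz":0},
  {"jaw":-1,"tx":0,"ty":0,"tz":0,"wx":0,"wy":0,"wz":0.165},
  {"jaw":-1,"tx":0,"ty":0,"tz":0,"wx":0,"wy":0,"wz":0.165},
  {"jaw":-1,"tx":0,"ty":0,"tz":0,"wx":0,"wy":0,"wz":0.165},
  {"jaw":-1,"tx":0,"ty":0,"tz":0,"wx":0,"wy":0,"wz":0.165},
  {"jaw":-1,"tx":0,"ty":0,"tz":0,"wx":0,"wy":0,"wz":0.165},
  {"jaw":-1,"tx":0,"ty":0,"tz":0,"wx":0,"wy":0,"wz":0},
  {"jaw":-1,"tx":0,"ty":0,"tz":0,"wx":0,"wy":0,"wz":0},
])

```text
clock: 13.78
eef_pos: [0.4538, 0.0618, 0.1589]
orientation: [0.96, -0.281, 0.0, -0.0]
ft_force: [-0.3, -0.6, 0.3]
gripper_width: 0.0934
```

```bash
python3 -c "
from h import *
go(.5035,.0265,.029,-.571)
d=cap('wrist'); save(d,'w8.png',s=1.5)
H,S,V=hsv(d); P=d['P']
fitw(d,(H>10)&(H<32)&(S>90)&(P[...,2]>.034)&(P[...,2]<.052),.042,(.5035,.0265),.03)
m=(H>55)&(H<95)&(S>70)&(np.hypot(P[...,0]-.5,P[...,1]-.03)<.08)
q=np.argwhere(m)[:,::-1]; p=(onplane(d,q,.012)[:,:2]*1000).astype(np.float32); r=cv2.minAreaRect(p); print(r,cv2.boxPoints(r).round(1).tolist())
t=cap('top'); save(t,'t8.png',(100,220,190,290),8)
"
```

```text
clock 13.78 eef [0.4538 0.0618 0.1589] yaw -0.5705 tilt [ 0.0009 -0.0006] w 0.0934 F [-0.3 -0.6  0.3] q6 2.16
shift cm [ 6.08  0.3  13.  ] wz 0.001
mec 503.0 27.7 23.8 ell [503.   27.6] [22.2 22.9] n 253 zmed 0.0429 px [261. 129.]
((367.9474182128906, 123.76797485351562), (732.8720092773438, 392.85540771484375), 57.450016021728516) [[5.199999809265137, -79.4000015258789], [336.3999938964844, -290.79998779296875], [730.7000122070312, 327.0], [399.5, 538.2999877929688]]
```

View pics/w8.png

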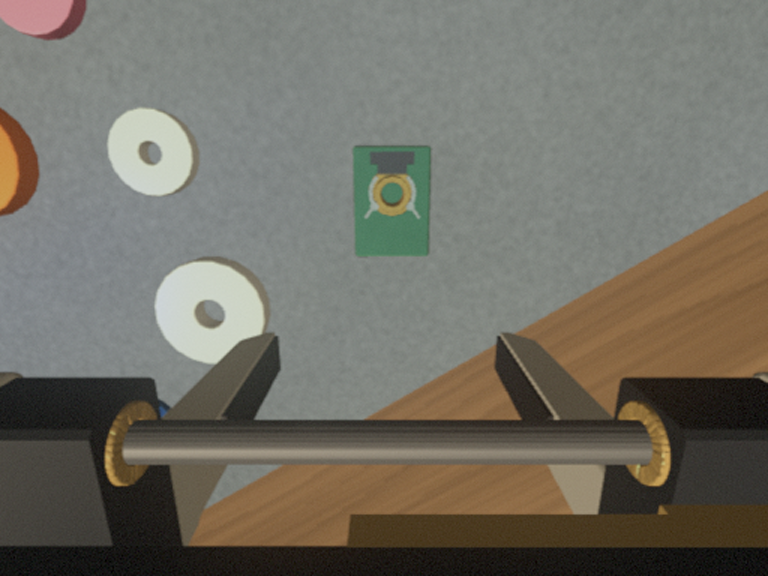

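View pics/t8.png

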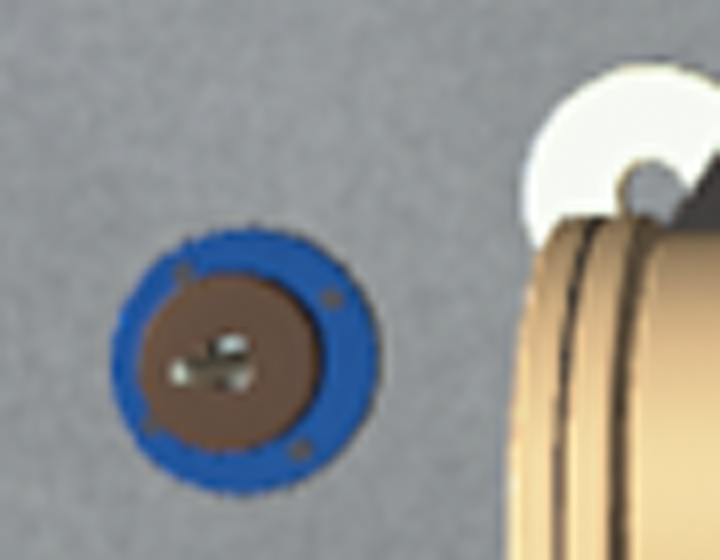

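>>> carry_out([
  {"jaw":-1,"tx":2.0,"ty":0.1,"tz":1.0,"wx":0,"wy":0,"wz":0},
  {"jaw":-1,"tx":2.5,"ty":0.1,"tz":3.0,"wx":0,"wy":0,"wz":0},
  {"jaw":-0.5,"tx":1.5,"ty":0.03,"tz":3.0,"wx":0,"wy":0,"wz":0},
  {"jaw":-0.3,"tx":0,"ty":0,"tz":3,"wx":0,"wy":0,"wz":0},
  {"jaw":-0.3,"tx":0,"ty":0,"tz":1.9,"wx":0,"wy":0,"wz":0},
  {"jaw":-0.3,"tx":0,"ty":0,"tz":0,"wx":0,"wy":0,"wz":0},
  {"jaw":-0.3,"tx":0,"ty":0,"tz":0,"wx":0,"wy":0,"wz":0},
  {"jaw":-0.3,"tx":0,"ty":0,"tz":0,"wx":0,"wy":0,"wz":0},
])

```text
clock: 14.88
eef_pos: [0.5038, 0.0273, 0.0406]
orientation: [0.959, -0.283, 0.001, -0.0]
ft_force: [-0.9, -0.5, -0.7]
gripper_width: 0.0604
```

```bash
python3 -c "
from h import *
go(.503,.0275,.030,-.571)
d=cap('wrist'); save(d,'w9.png',(150,150,350,300),4)
"
```

```text
clock 14.88 eef [0.5038 0.0273 0.0406] yaw -0.5738 tilt [ 0.002  -0.0012] w 0.0604 F [-0.9 -0.5 -0.7] q6 2.1
shift cm [-0.08  0.03  1.05] wz -0.003
```

View pics/w9.png

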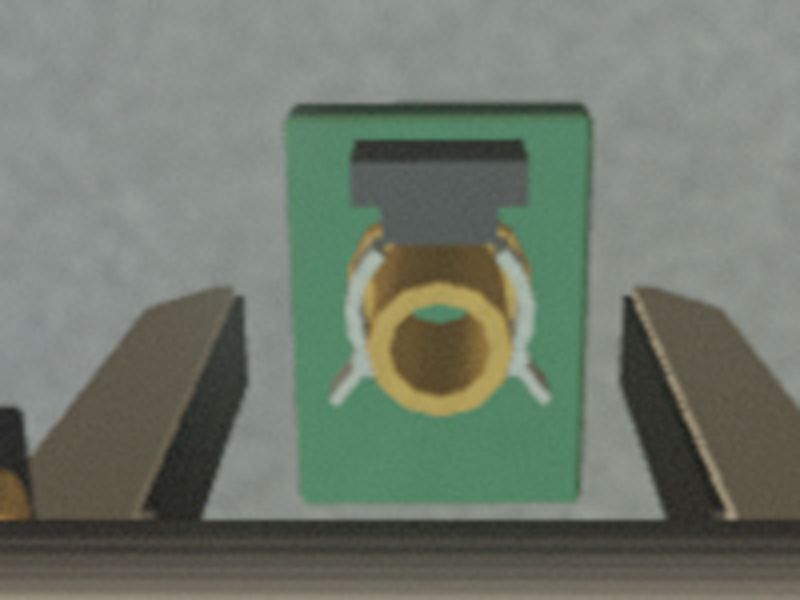

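>>> carry_out([
  {"jaw":-0.3,"tx":-0.03,"ty":0.03,"tz":0.6,"wx":0,"wy":0,"wz":0},
  {"jaw":-0.3,"tx":0,"ty":0,"tz":0.4,"wx":0,"wy":0,"wz":0},
  {"jaw":-0.3,"tx":0,"ty":0,"tz":0,"wx":0,"wy":0,"wz":0},
  {"jaw":0.3,"tx":0,"ty":0,"tz":0,"wx":0,"wy":0,"wz":0},
  {"jaw":1,"tx":0,"ty":0,"tz":0,"wx":0,"wy":0,"wz":0},
  {"jaw":1,"tx":0,"ty":0,"tz":0,"wx":0,"wy":0,"wz":0},
  {"jaw":1,"tx":0,"ty":0,"tz":0,"wx":0,"wy":0,"wz":0},
  {"jaw":1,"tx":0,"ty":0,"tz":0,"wx":0,"wy":0,"wz":0},
  {"jaw":1,"tx":0,"ty":0,"tz":0,"wx":0,"wy":0,"wz":0},
], grip_force=40)

```text
clock: 16.05
eef_pos: [0.5023, 0.0272, 0.0292]
orientation: [0.959, -0.283, 0.0, -0.0]
ft_force: [-0.2, 0.2, 0.7]
gripper_width: 0.0225
```

>>> carry_out([
  {"jaw":1,"tx":-0.3,"ty":0,"tz":0,"wx":0,"wy":0,"wz":0},
  {"jaw":1,"tx":-0.3,"ty":0,"tz":0,"wx":0,"wy":0,"wz":0},
  {"jaw":1,"tx":-0.4,"ty":0,"tz":0,"wx":0,"wy":0,"wz":0},
  {"jaw":1,"tx":-0.5,"ty":0,"tz":0,"wx":0,"wy":0,"wz":0},
  {"jaw":1,"tx":-0.5,"ty":0,"tz":0,"wx":0,"wy":0,"wz":0},
  {"jaw":1,"tx":-0.5,"ty":0,"tz":0,"wx":0,"wy":0,"wz":0},
  {"jaw":1,"tx":-0.5,"ty":0,"tz":0,"wx":0,"wy":0,"wz":0},
  {"jaw":1,"tx":-0.6,"ty":0,"tz":0,"wx":0,"wy":0,"wz":0},
  {"jaw":1,"tx":0,"ty":0,"tz":0,"wx":0,"wy":0,"wz":0},
])

```text
clock: 17.18
eef_pos: [0.4715, 0.0472, 0.0292]
orientation: [0.959, -0.283, -0.0, -0.0]
ft_force: [-1.8, 0.8, 4.1]
gripper_width: 0.0222
```

```bash
python3 -c "
from h import *
go(.503,.0275,.030,-.571)
d=cap('wrist'); save(d,'w10.png',(150,150,350,300),4)
"
```

```text
clock 17.18 eef [0.4715 0.0472 0.0292] yaw -0.5739 tilt [-0.0008  0.    ] w 0.0222 F [-1.8  0.8  4.1] q6 2.14
shift cm [ 3.72 -0.06 -0.08] wz -0.003
```

View pics/w10.png

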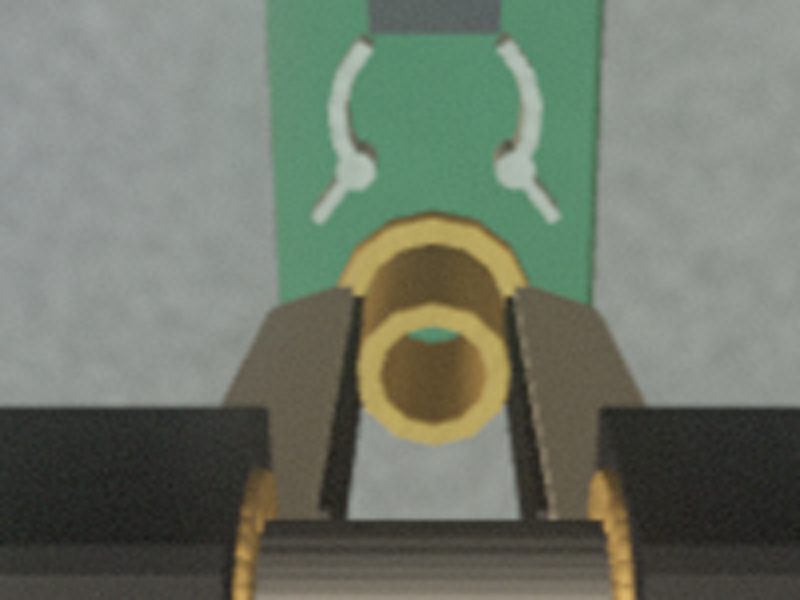

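>>> carry_out([
  {"jaw":1,"tx":0,"ty":0,"tz":-1,"wx":0,"wy":0,"wz":0},
  {"jaw":1,"tx":0,"ty":0,"tz":-3,"wx":0,"wy":0,"wz":0},
  {"jaw":1,"tx":0,"ty":0,"tz":-4,"wx":0,"wy":0,"wz":0},
  {"jaw":1,"tx":0,"ty":0,"tz":-4,"wx":0,"wy":0,"wz":0},
  {"jaw":1,"tx":0,"ty":0,"tz":-2,"wx":0,"wy":0,"wz":0},
  {"jaw":1,"tx":0,"ty":0,"tz":0,"wx":0,"wy":0,"wz":-0.165},
  {"jaw":1,"tx":0,"ty":0,"tz":0,"wx":0,"wy":0,"wz":-0.165},
  {"jaw":1,"tx":0,"ty":0,"tz":0,"wx":0,"wy":0,"wz":-0.165},
  {"jaw":1,"tx":0,"ty":0,"tz":0,"wx":0,"wy":0,"wz":-0.165},
  {"jaw":1,"tx":0,"ty":0,"tz":0,"wx":0,"wy":0,"wz":-0.165},
  {"jaw":1,"tx":0,"ty":0,"tz":0,"wx":0,"wy":0,"wz":0},
])

```text
clock: 18.6
eef_pos: [0.4719, 0.0467, 0.1692]
orientation: [0.992, 0.125, -0.0, -0.0]
ft_force: [0.0, 0.6, -1.1]
gripper_width: 0.0225
```

>>> carry_out([
  {"jaw":1,"tx":-0.2,"ty":-2.5,"tz":0,"wx":0,"wy":0,"wz":0},
  {"jaw":1,"tx":-0.2,"ty":-5,"tz":0,"wx":0,"wy":0,"wz":0},
  {"jaw":1,"tx":-0.2,"ty":-5,"tz":0,"wx":0,"wy":0,"wz":0},
  {"jaw":1,"tx":-0.2,"ty":-5,"tz":0,"wx":0,"wy":0,"wz":0},
  {"jaw":1,"tx":-0.2,"ty":-5,"tz":0,"wx":0,"wy":0,"wz":0},
  {"jaw":1,"tx":-0.2,"ty":-4,"tz":0,"wx":0,"wy":0,"wz":0},
  {"jaw":1,"tx":-0.1,"ty":-1.8,"tz":0,"wx":0,"wy":0,"wz":0},
  {"jaw":1,"tx":0,"ty":0,"tz":0,"wx":0,"wy":0,"wz":0},
  {"jaw":1,"tx":0,"ty":0,"tz":0,"wx":0,"wy":0,"wz":0},
])

```text
clock: 19.73
eef_pos: [0.3896, 0.3166, 0.1691]
orientation: [0.992, 0.124, -0.0, 0.0]
ft_force: [0.7, 0.1, -0.6]
gripper_width: 0.0225
```

```bash
python3 -c "
from h import *
go(.4465,.3333,.11,.251)
d=cap('wrist'); save(d,'w11.png',s=1.5)
P=d['P'];e=np.array(get_obs()['eef_pos']);Rm=R.from_quat(get_obs()['orientation']).as_matrix();L=(P-e)@Rm
H,S,V=hsv(d)
m=(H>10)&(H<32)&(S>90)&(np.hypot(L[...,0],L[...,1])<.03)&(abs(L[...,2])<.05)
q=L[m]; print(m.sum(), np.percentile(q[:,2],[2,20,50,80,98]).round(4))
top=q[q[:,2]<np.percentile(q[:,2],2)+.006]; print('top',len(top),(top[:,:2].max(0)+top[:,:2].min(0))/2, np.ptp(top[:,:2],axis=0),top[:,2].mean())
A=np.c_[top[:,:2],np.ones(len(top))]; print('plane',np.linalg.lstsq(A,top[:,2],rcond=None)[0])
H2=(H>100)&(H<130)&(S>120)
fitw(d,H2,.008,(.447,.3325),.09)
k=(P[...,2]>.06)&(P[...,2]<.09)&(np.hypot(P[...,0]-.447,P[...,1]-.333)<.03);print(k.sum(),P[k].mean(0))
"
```

```text
clock 19.73 eef [0.3896 0.3166 0.1691] yaw 0.2491 tilt [-0.0002  0.0007] w 0.0225 F [ 0.7  0.1 -0.6] q6 1.9
shift cm [ 5.92 -0.22  5.9 ] wz -0.002
2151 [-0.0396 -0.0136 -0.0059  0.011   0.0137]
top 83 [ 0.001321   -0.00763507] [0.01670451 0.03927839] -0.04124436100935277
plane [-0.13313033 -0.03353547 -0.04113901]
mec 446.2 333.1 87.2 ell [446.5 331.6] [75.9 81.1] n 1553 zmed 0.0091 px [261. 126.]
92 [0.44614573 0.33349551 0.07497805]
```

View pics/w11.png

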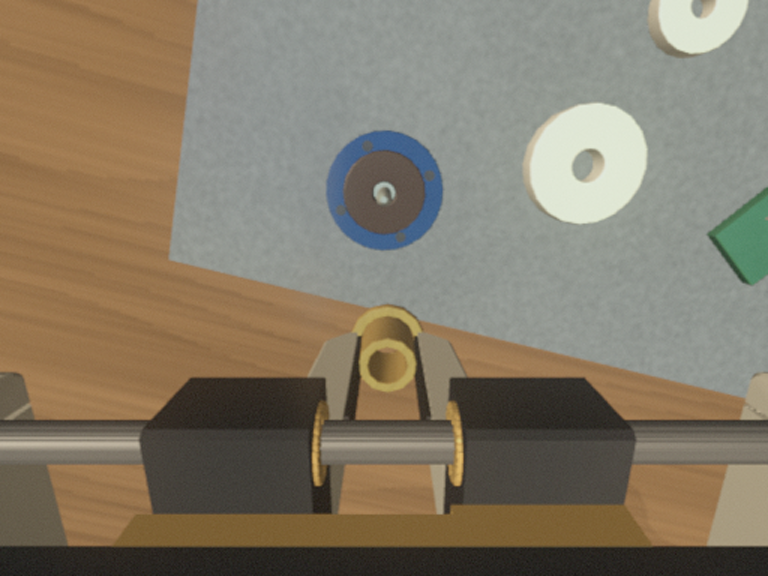

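```bash
python3 -c "
from h import *
d=cap('wrist')
P=d['P'];e=np.array(get_obs()['eef_pos']);Rm=R.from_quat(get_obs()['orientation']).as_matrix();L=(P-e)@Rm
H,S,V=hsv(d)
g=(H>10)&(H<32)&(S>90)
u,v=np.meshgrid(range(512),range(384)); g&=(abs(u-258)<30)&(v>195)&(v<270)
for z0,w in ((-.0136,.004),(.0115,.004)):
    m=g&(abs(L[...,2]-z0)<w); q=L[m]; lo,hi=q[:,:2].min(0),q[:,:2].max(0)
    A=np.c_[q[:,:2],np.ones(len(q))]; print(len(q),'lo',lo.round(4),'hi',hi.round(4),'z',q[:,2].mean().round(4),'plane',np.linalg.lstsq(A,q[:,2],rcond=None)[0].round(3))
    c=np.argwhere(m)[:,::-1]; zz=e[2]-q[:,2].mean(); p=((onplane(d,c,zz)-e)@Rm)[:,:2]*1000
    print(cv2.minEnclosingCircle(p.astype(np.float32)))
"
```

```text
756 lo [-0.0108 -0.0114] hi [0.0125 0.0112] z -0.0131 plane [ 0.017  0.002 -0.013]
((0.3918518126010895, -0.10907390713691711), 13.726957321166992)
605 lo [-0.0082 -0.0163] hi [0.0174 0.016 ] z 0.0115 plane [0.029 0.001 0.011]
((5.006864070892334, -0.15343092381954193), 16.076406478881836)
```

>>> carry_out([
  {"jaw":1,"tx":2,"ty":-0.1,"tz":1,"wx":0,"wy":0,"wz":0},
  {"jaw":1,"tx":2.5,"ty":-0.1,"tz":2,"wx":0,"wy":0,"wz":0},
  {"jaw":1,"tx":1.35,"ty":-0.04,"tz":2,"wx":0,"wy":0,"wz":0},
  {"jaw":1,"tx":0,"ty":0,"tz":1.3,"wx":0,"wy":0,"wz":0},
  {"jaw":1,"tx":0,"ty":0,"tz":0,"wx":0,"wy":0,"wz":0},
  {"jaw":1,"tx":0,"ty":0,"tz":0,"wx":0,"wy":0,"wz":0},
  {"jaw":1,"tx":0,"ty":0,"tz":0,"wx":0,"wy":0,"wz":0},
])

```text
clock: 20.7
eef_pos: [0.4456, 0.3349, 0.1073]
orientation: [0.992, 0.125, 0.001, -0.0]
ft_force: [-0.2, -0.3, -0.4]
gripper_width: 0.0222
```

```bash
python3 -c "
from h import *
go(.4457,.3333,.0425,.251)
d=cap('wrist'); save(d,'w12.png',(150,150,350,300),4)
"
```

```text
clock 20.7 eef [0.4456 0.3349 0.1073] yaw 0.251 tilt [ 0.0018 -0.0006] w 0.0222 F [-0.2 -0.3 -0.4] q6 1.87
shift cm [-0.04  0.16  6.48] wz -0.0
```

View pics/w12.png

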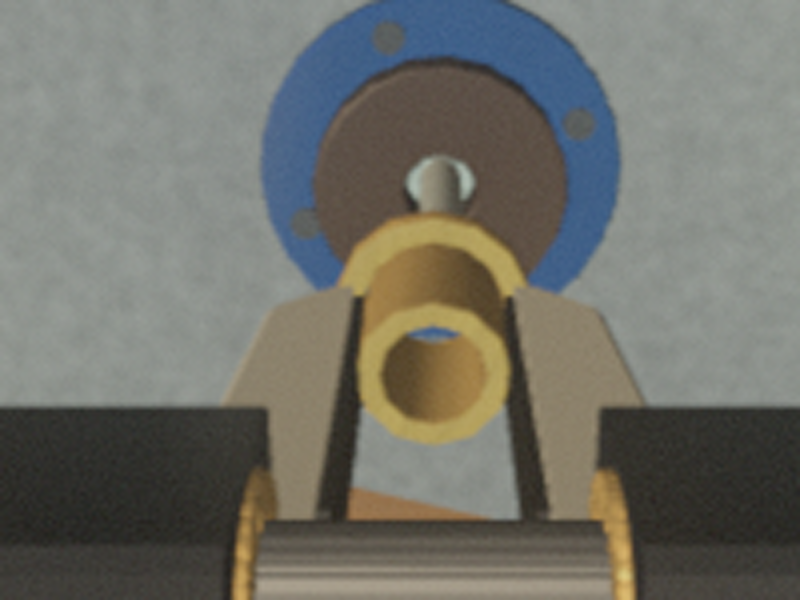

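>>> carry_out([
  {"jaw":1,"tx":0,"ty":0.15,"tz":0,"wx":0,"wy":0,"wz":0},
  {"jaw":1,"tx":0,"ty":0,"tz":0.8,"wx":0,"wy":0,"wz":0},
  {"jaw":1,"tx":0,"ty":0,"tz":0.8,"wx":0,"wy":0,"wz":0},
  {"jaw":1,"tx":0,"ty":0,"tz":0.5,"wx":0,"wy":0,"wz":0},
  {"jaw":1,"tx":0,"ty":0,"tz":0,"wx":0,"wy":0,"wz":0},
  {"jaw":1,"tx":0,"ty":0,"tz":0,"wx":0,"wy":0,"wz":0},
])

```text
clock: 21.5
eef_pos: [0.4458, 0.3331, 0.0852]
orientation: [0.992, 0.125, 0.0, -0.0]
ft_force: [0.5, 0.3, -1.3]
gripper_width: 0.0229
```

```bash
python3 -c "
from h import *
go(.4457,.3333,.0425,.251)
d=cap('wrist'); save(d,'w13.png',(150,150,350,300),4)
"
```

```text
clock 21.5 eef [0.4458 0.3331 0.0852] yaw 0.2508 tilt [0.0001 0.    ] w 0.0229 F [ 0.5  0.3 -1.3] q6 1.87
shift cm [-0.   -0.02  4.27] wz -0.0
```

View pics/w13.png

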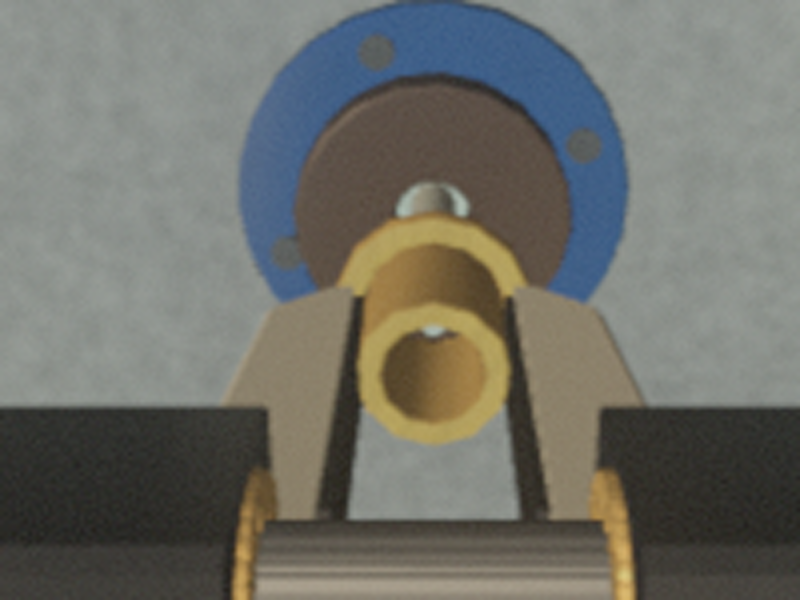

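The post's tip shows inside the bore at (433,333) in the crop, centred sideways and with no contact force. Descending.

>>> carry_out([
  {"jaw":1,"tx":0,"ty":0,"tz":0.8,"wx":0,"wy":0,"wz":0},
  {"jaw":1,"tx":0,"ty":0,"tz":0.8,"wx":0,"wy":0,"wz":0},
  {"jaw":1,"tx":0,"ty":0,"tz":0.8,"wx":0,"wy":0,"wz":0},
  {"jaw":1,"tx":0,"ty":0,"tz":0.8,"wx":0,"wy":0,"wz":0},
  {"jaw":1,"tx":0,"ty":0,"tz":0.5,"wx":0,"wy":0,"wz":0},
  {"jaw":1,"tx":0,"ty":0,"tz":0.3,"wx":0,"wy":0,"wz":0},
  {"jaw":1,"tx":0,"ty":0,"tz":0,"wx":0,"wy":0,"wz":0},
  {"jaw":1,"tx":0,"ty":0,"tz":0,"wx":0,"wy":0,"wz":0},
])

```text
clock: 22.55
eef_pos: [0.4459, 0.3332, 0.0455]
orientation: [0.992, 0.125, 0.0, -0.0]
ft_force: [-0.1, 0.4, -0.6]
gripper_width: 0.0222
```

```bash
python3 -c "
from h import *
go(.4457,.3333,.0425,.251)
d=cap('wrist'); save(d,'w14.png',(150,150,350,300),4)
"
```

```text
clock 22.55 eef [0.4459 0.3332 0.0455] yaw 0.2508 tilt [ 0.0005 -0.0002] w 0.0222 F [-0.1  0.4 -0.6] q6 1.87
shift cm [-0.02 -0.02  0.3 ] wz -0.0
```

View pics/w14.png

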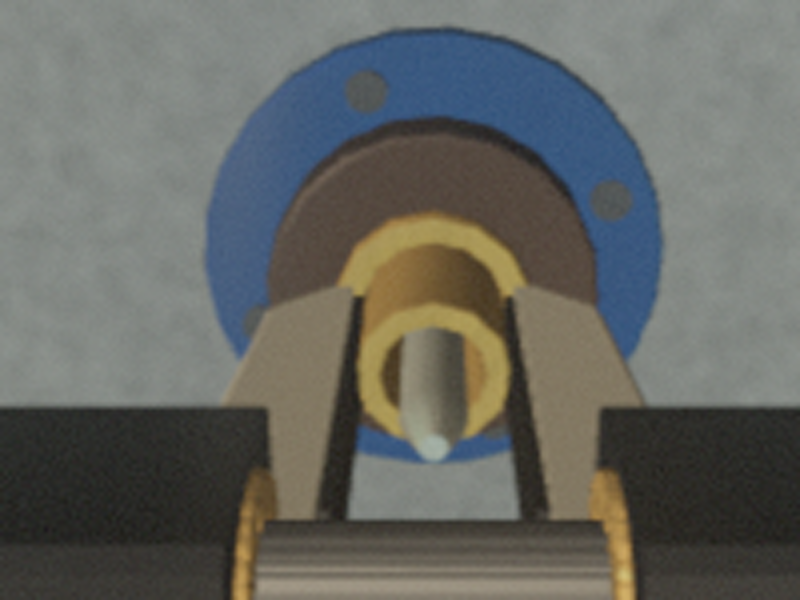

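>>> carry_out([
  {"jaw":1,"tx":0,"ty":0,"tz":0.15,"wx":0,"wy":0,"wz":0},
  {"jaw":1,"tx":0,"ty":0,"tz":0.1,"wx":0,"wy":0,"wz":0},
  {"jaw":1,"tx":0,"ty":0,"tz":0.08,"wx":0,"wy":0,"wz":0},
  {"jaw":1,"tx":0,"ty":0,"tz":0,"wx":0,"wy":0,"wz":0},
])

```text
clock: 23.1
eef_pos: [0.446, 0.3332, 0.0432]
orientation: [0.992, 0.125, 0.0, -0.0]
ft_force: [-4.1, -1.9, 10.8]
gripper_width: 0.0228
```

>>> carry_out([
  {"jaw":0.2,"tx":0,"ty":0,"tz":0,"wx":0,"wy":0,"wz":0},
  {"jaw":-0.5,"tx":0,"ty":0,"tz":0,"wx":0,"wy":0,"wz":0},
  {"jaw":-0.5,"tx":0,"ty":0,"tz":0,"wx":0,"wy":0,"wz":0},
  {"jaw":-0.5,"tx":0,"ty":0,"tz":0,"wx":0,"wy":0,"wz":0},
  {"jaw":-1,"tx":0,"ty":0,"tz":-2,"wx":0,"wy":0,"wz":0},
  {"jaw":-1,"tx":0,"ty":0,"tz":-5,"wx":0,"wy":0,"wz":0},
  {"jaw":-1,"tx":0,"ty":0,"tz":-4,"wx":0,"wy":0,"wz":0},
  {"jaw":-1,"tx":0,"ty":0,"tz":-1,"wx":0,"wy":0,"wz":0},
])

```text
clock: 24.1
eef_pos: [0.4478, 0.3344, 0.1671]
orientation: [0.992, 0.125, 0.003, -0.002]
ft_force: [0.3, 0.7, -0.5]
gripper_width: 0.0922
```

>>> carry_out([
  {"jaw":-1,"tx":1,"ty":3,"tz":0,"wx":0,"wy":0,"wz":0},
  {"jaw":-1,"tx":1.3,"ty":5,"tz":0,"wx":0,"wy":0,"wz":0},
  {"jaw":-1,"tx":1.3,"ty":5,"tz":0,"wx":0,"wy":0,"wz":0},
  {"jaw":-1,"tx":1.3,"ty":5,"tz":0,"wx":0,"wy":0,"wz":0},
  {"jaw":-1,"tx":1.4,"ty":3.2,"tz":1,"wx":0,"wy":0,"wz":0},
  {"jaw":-1,"tx":0,"ty":0,"tz":0,"wx":0,"wy":0,"wz":0},
  {"jaw":-1,"tx":0,"ty":0,"tz":0,"wx":0,"wy":0,"wz":0},
])

```text
clock: 24.98
eef_pos: [0.5588, 0.1436, 0.1516]
orientation: [0.992, 0.125, -0.001, -0.0]
ft_force: [-0.6, -0.3, 0.9]
gripper_width: 0.0931
```

```bash
python3 -c "
from h import *
go(.6185,.158,.003,.251)
d=cap('wrist'); save(d,'w15.png',s=1.5)
P=d['P']; H,S,V=hsv(d)
fitw(d,(abs(P[...,2]-.014)<.005),.014,(.6185,.158),.045)
fitw(d,(V>150)&(S<50)&(P[...,2]>.01),.014,(.6185,.158),.045)
t=cap('top'); save(t,'t15.png',(100,220,190,290),8)
"
```

```text
clock 24.98 eef [0.5588 0.1436 0.1516] yaw 0.2505 tilt [-0.001  -0.0005] w 0.0931 F [-0.6 -0.3  0.9] q6 1.48
shift cm [ 6.16  0.1  14.85] wz -0.001
mec 618.0 157.1 59.6 ell [617.9 157.1] [58.4 58.5] n 2337 zmed 0.0151 px [259. 127.]
mec 618.0 157.1 59.6 ell [618.  157.1] [58.3 58.5] n 2330 zmed 0.0151 px [259. 126.]
```

View pics/w15.png

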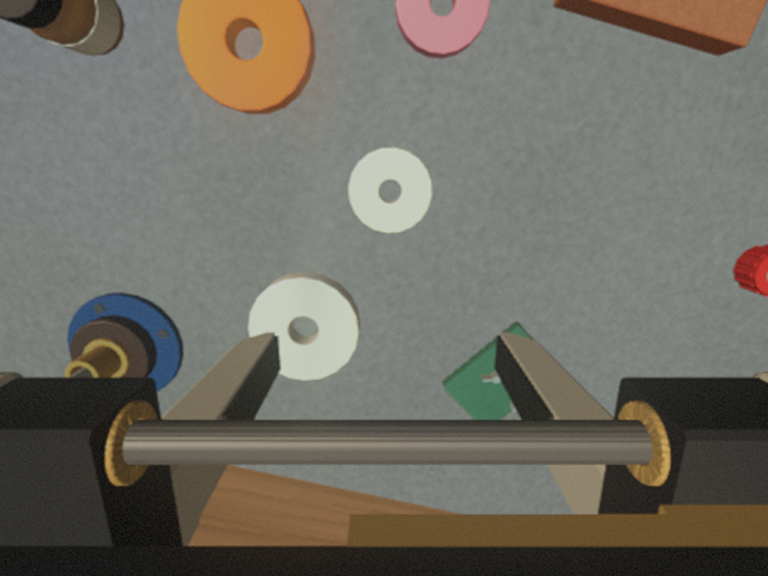

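View pics/t15.png

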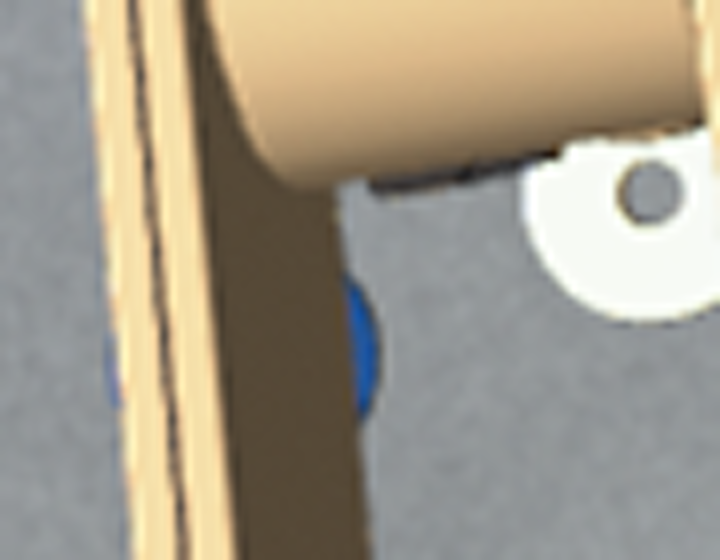

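>>> carry_out([
  {"jaw":-1,"tx":3,"ty":0.08,"tz":2.0,"wx":0,"wy":0,"wz":0},
  {"jaw":-1,"tx":3.05,"ty":0.08,"tz":2.0,"wx":0,"wy":0,"wz":0},
  {"jaw":-1,"tx":0,"ty":0,"tz":3.5,"wx":0,"wy":0,"wz":0},
  {"jaw":-1,"tx":0,"ty":0,"tz":3.0,"wx":0,"wy":0,"wz":0},
  {"jaw":-1,"tx":0,"ty":0,"tz":2.0,"wx":0,"wy":0,"wz":0},
  {"jaw":-1,"tx":0,"ty":0,"tz":1.3,"wx":0,"wy":0,"wz":0},
  {"jaw":-1,"tx":0,"ty":0,"tz":0,"wx":0,"wy":0,"wz":0},
  {"jaw":-1,"tx":0,"ty":0,"tz":0,"wx":0,"wy":0,"wz":0},
  {"jaw":-1,"tx":0,"ty":0,"tz":0,"wx":0,"wy":0,"wz":0},
])

```text
clock: 26.2
eef_pos: [0.6194, 0.1569, 0.0153]
orientation: [0.992, 0.125, 0.001, -0.0]
ft_force: [-0.2, -0.0, -0.5]
gripper_width: 0.0935
```

```bash
python3 -c "
from h import *
go(.618,.157,.003,.251)"
```

```text
clock 26.2 eef [0.6194 0.1569 0.0153] yaw 0.2508 tilt [0.0023 0.0002] w 0.0935 F [-0.2 -0.  -0.5] q6 1.49
shift cm [-0.14 -0.04  1.23] wz -0.0
```

>>> carry_out([
  {"jaw":-1,"tx":-0.1,"ty":0,"tz":0.6,"wx":0,"wy":0,"wz":0},
  {"jaw":-1,"tx":0,"ty":-0.03,"tz":0.5,"wx":0,"wy":0,"wz":0},
  {"jaw":-1,"tx":0,"ty":0,"tz":0,"wx":0,"wy":0,"wz":0},
  {"jaw":0.5,"tx":0,"ty":0,"tz":0,"wx":0,"wy":0,"wz":0},
  {"jaw":0.5,"tx":0,"ty":0,"tz":0,"wx":0,"wy":0,"wz":0},
  {"jaw":1,"tx":0,"ty":0,"tz":0,"wx":0,"wy":0,"wz":0},
  {"jaw":1,"tx":0,"ty":0,"tz":0,"wx":0,"wy":0,"wz":0},
  {"jaw":1,"tx":0,"ty":0,"tz":0,"wx":0,"wy":0,"wz":0},
  {"jaw":1,"tx":0,"ty":0,"tz":0,"wx":0,"wy":0,"wz":0},
], grip_force=25)

```text
clock: 27.32
eef_pos: [0.6174, 0.1569, 0.003]
orientation: [0.992, 0.125, 0.0, -0.0]
ft_force: [-0.5, -0.3, 0.8]
gripper_width: 0.0591
```

```bash
python3 -c "
from h import *
go(.3885,.318,.17,.251)"
```

```text
clock 27.32 eef [0.6174 0.1569 0.003 ] yaw 0.2508 tilt [0.0002 0.    ] w 0.0591 F [-0.5 -0.3  0.8] q6 1.49
shift cm [-18.17 -21.29 -16.71] wz -0.0
```

>>> carry_out([
  {"jaw":1,"tx":0,"ty":0,"tz":-2,"wx":0,"wy":0,"wz":0},
  {"jaw":1,"tx":0,"ty":0,"tz":-5,"wx":0,"wy":0,"wz":0},
  {"jaw":1,"tx":0,"ty":0,"tz":-5,"wx":0,"wy":0,"wz":0},
  {"jaw":1,"tx":0,"ty":0,"tz":-4,"wx":0,"wy":0,"wz":0},
  {"jaw":1,"tx":-1.2,"ty":-1.3,"tz":-1,"wx":0,"wy":0,"wz":0},
  {"jaw":1,"tx":-3.4,"ty":-4,"tz":0,"wx":0,"wy":0,"wz":0},
  {"jaw":1,"tx":-3.4,"ty":-4,"tz":0,"wx":0,"wy":0,"wz":0},
  {"jaw":1,"tx":-3.4,"ty":-4,"tz":0,"wx":0,"wy":0,"wz":0},
  {"jaw":1,"tx":-3.4,"ty":-4,"tz":0,"wx":0,"wy":0,"wz":0},
  {"jaw":1,"tx":-3.4,"ty":-4,"tz":0,"wx":0,"wy":0,"wz":0},
  {"jaw":1,"tx":0,"ty":0,"tz":0,"wx":0,"wy":0,"wz":0},
  {"jaw":1,"tx":0,"ty":0,"tz":0,"wx":0,"wy":0,"wz":0},
])

```text
clock: 28.82
eef_pos: [0.3886, 0.3181, 0.174]
orientation: [0.992, 0.126, 0.001, -0.0]
ft_force: [0.3, -0.2, -0.9]
gripper_width: 0.0591
```

```bash
python3 -c "
from h import *
go(.4465,.3334,.1,.251)
d=cap('wrist'); save(d,'w16.png',s=1.5)
m,L=inhand(d,.012)
o=get_obs(); e=np.array(o['eef_pos']); zt=e[2]-np.median(L[m>0][:,2]); Rm=R.from_quat(o['orientation']).as_matrix()
cs,h=cv2.findContours(m,cv2.RETR_CCOMP,cv2.CHAIN_APPROX_NONE)
for c in cs:
    if len(c)>15:
        p=((onplane(d,c[:,0],zt)-e)@Rm)[:,:2]*1000
        (x,y),r=cv2.minEnclosingCircle(p.astype(np.float32)); print(len(c),'mec',x,y,2*r,cv2.fitEllipse(p.astype(np.float32)))
P=d['P']
k=(P[...,2]>.066)&(P[...,2]<.09)&(np.hypot(P[...,0]-.447,P[...,1]-.333)<.02);print('post',k.sum(),P[k].mean(0))
k=(abs(P[...,2]-.056)<.004)&(np.hypot(P[...,0]-.447,P[...,1]-.333)<.02);q=P[k];print('spacer top',k.sum(),q.min(0),q.max(0),np.median(q[:,2]))
"
```

```text
clock 28.82 eef [0.3886 0.3181 0.174 ] yaw 0.2517 tilt [ 0.0017 -0.0001] w 0.0591 F [ 0.3 -0.2 -0.9] q6 1.9
shift cm [ 5.98 -0.04  7.41] wz 0.001
n 6569 ztop med 0.0122
300 mec 3.6140873432159424 0.04952530562877655 65.08627319335938 ((2.086168050765991, -0.5606288909912109), (57.43497848510742, 61.12749481201172), 179.62062072753906)
71 mec 3.198859214782715 0.04661369323730469 17.60515785217285 ((2.250537157058716, -0.27615082263946533), (13.919246673583984, 16.223814010620117), 172.17396545410156)
post 88 [0.44605836 0.33348164 0.07514512]
spacer top 254 [0.43470676 0.32209671 0.05205359] [0.45765195 0.34508026 0.05870303] 0.05685427705394608
```

View pics/w16.png

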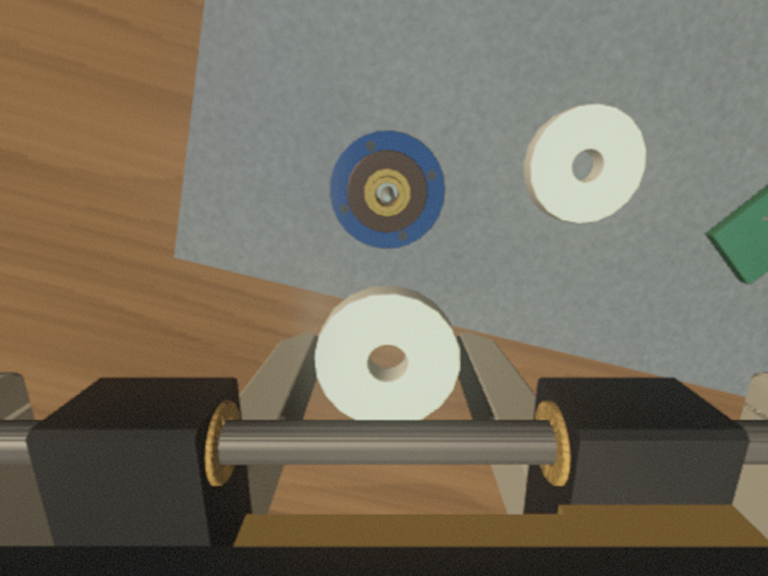

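>>> carry_out([
  {"jaw":1,"tx":2,"ty":0,"tz":1,"wx":0,"wy":0,"wz":0},
  {"jaw":1,"tx":2.5,"ty":0,"tz":2,"wx":0,"wy":0,"wz":0},
  {"jaw":1,"tx":1.4,"ty":0,"tz":2,"wx":0,"wy":0,"wz":0},
  {"jaw":1,"tx":0,"ty":0,"tz":2.5,"wx":0,"wy":0,"wz":0},
  {"jaw":1,"tx":0,"ty":0,"tz":0,"wx":0,"wy":0,"wz":0},
  {"jaw":1,"tx":0,"ty":0,"tz":0,"wx":0,"wy":0,"wz":0},
  {"jaw":1,"tx":0,"ty":0,"tz":0,"wx":0,"wy":0,"wz":0},
])

```text
clock: 29.75
eef_pos: [0.4463, 0.333, 0.0995]
orientation: [0.992, 0.125, 0.001, -0.0]
ft_force: [0.5, -0.2, -1.5]
gripper_width: 0.0589
```

```bash
python3 -c "
from h import *
go(.4458,.3334,.058,.251)
d=cap('wrist'); save(d,'w17.png',(150,150,350,300),4)
"
```

```text
clock 29.75 eef [0.4463 0.333  0.0995] yaw 0.2504 tilt [ 0.0023 -0.0007] w 0.0589 F [ 0.5 -0.2 -1.5] q6 1.87
shift cm [-0.05 -0.05  4.15] wz -0.001
```

View pics/w17.png

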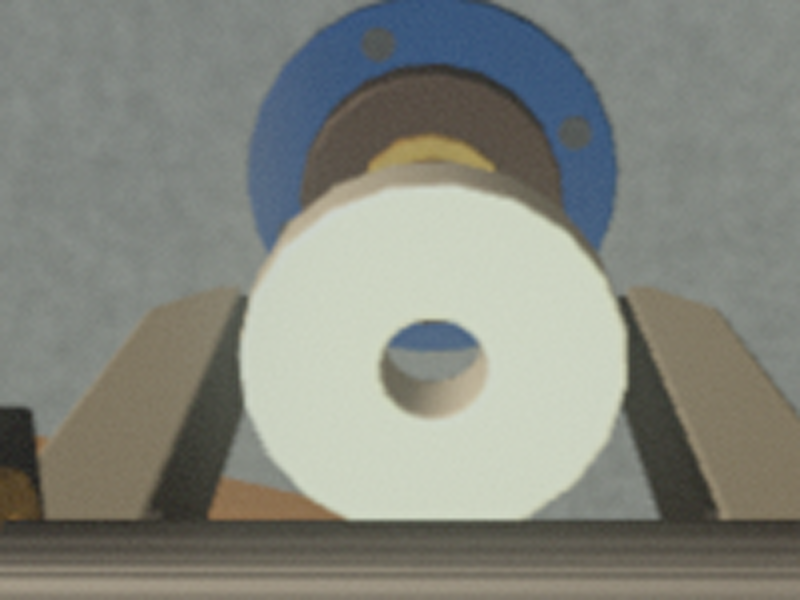

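>>> carry_out([
  {"jaw":1,"tx":-0.03,"ty":-0.02,"tz":0.8,"wx":0,"wy":0,"wz":0},
  {"jaw":1,"tx":0,"ty":0,"tz":0.8,"wx":0,"wy":0,"wz":0},
  {"jaw":1,"tx":0,"ty":0,"tz":0.8,"wx":0,"wy":0,"wz":0},
  {"jaw":1,"tx":0,"ty":0,"tz":0.5,"wx":0,"wy":0,"wz":0},
  {"jaw":1,"tx":0,"ty":0,"tz":0,"wx":0,"wy":0,"wz":0},
  {"jaw":1,"tx":0,"ty":0,"tz":0,"wx":0,"wy":0,"wz":0},
])

```text
clock: 30.55
eef_pos: [0.4451, 0.3329, 0.069]
orientation: [0.992, 0.125, 0.0, -0.0]
ft_force: [-0.2, -0.2, -0.6]
gripper_width: 0.0587
```

```bash
python3 -c "
from h import *
go(.4458,.3334,.058,.251)
d=cap('wrist'); save(d,'w18.png',(150,150,350,300),4)
"
```

```text
clock 30.55 eef [0.4451 0.3329 0.069 ] yaw 0.2508 tilt [ 0.0003 -0.0001] w 0.0587 F [-0.2 -0.2 -0.6] q6 1.87
shift cm [ 0.08 -0.03  1.1 ] wz -0.0
```

View pics/w18.png

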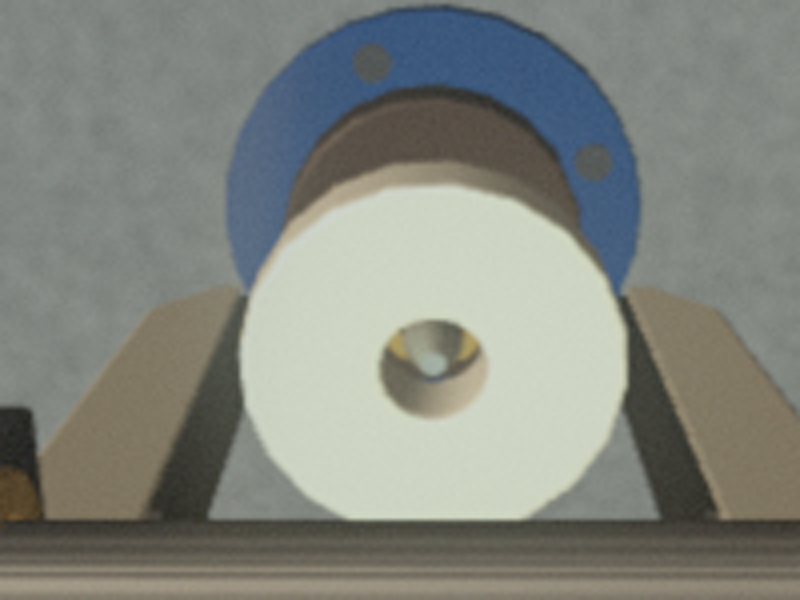

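>>> carry_out([
  {"jaw":1,"tx":0.05,"ty":0,"tz":0.4,"wx":0,"wy":0,"wz":0},
  {"jaw":1,"tx":0,"ty":0,"tz":0.4,"wx":0,"wy":0,"wz":0},
  {"jaw":1,"tx":0,"ty":0,"tz":0.15,"wx":0,"wy":0,"wz":0},
  {"jaw":1,"tx":0,"ty":0,"tz":0.1,"wx":0,"wy":0,"wz":0},
  {"jaw":1,"tx":0,"ty":0,"tz":0,"wx":0,"wy":0,"wz":0},
])

```text
clock: 31.22
eef_pos: [0.4456, 0.333, 0.059]
orientation: [0.992, 0.125, 0.0, -0.0]
ft_force: [-2.2, -1.8, 4.7]
gripper_width: 0.0589
```

```bash
python3 -c "
from h import *
go(.4458,.3334,.058,.251)
d=cap('wrist'); save(d,'w19.png',(150,150,350,300),4)
"
```

```text
clock 31.23 eef [0.4456 0.333  0.059 ] yaw 0.2508 tilt [ 0.0004 -0.    ] w 0.0589 F [-2.2 -1.8  4.7] q6 1.87
shift cm [ 0.03 -0.04  0.1 ] wz -0.0
```

View pics/w19.png

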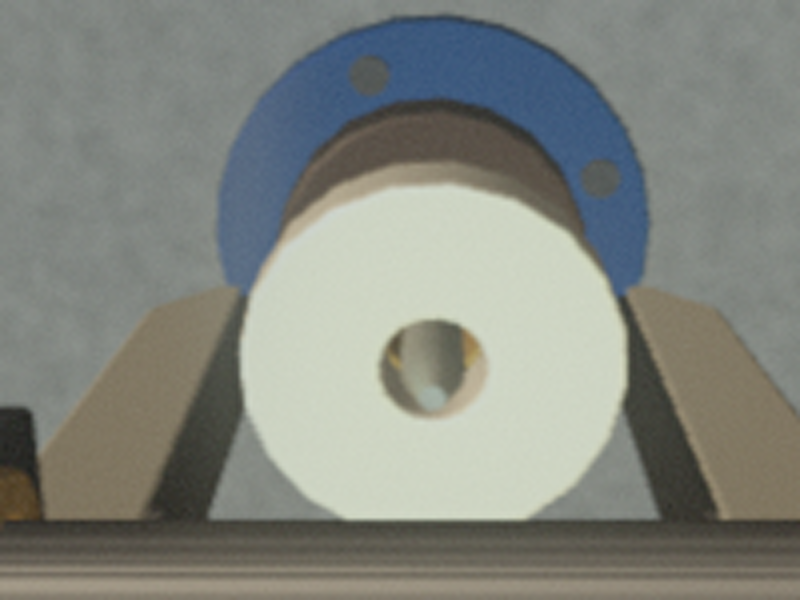

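>>> carry_out([
  {"jaw":0,"tx":0,"ty":0,"tz":0,"wx":0,"wy":0,"wz":0},
  {"jaw":-0.5,"tx":0,"ty":0,"tz":0,"wx":0,"wy":0,"wz":0},
  {"jaw":-1,"tx":0,"ty":0,"tz":0,"wx":0,"wy":0,"wz":0},
  {"jaw":-1,"tx":0,"ty":0,"tz":0,"wx":0,"wy":0,"wz":0},
  {"jaw":-1,"tx":0,"ty":0,"tz":-2,"wx":0,"wy":0,"wz":0},
  {"jaw":-1,"tx":0,"ty":0,"tz":-4,"wx":0,"wy":0,"wz":0},
  {"jaw":-1,"tx":0,"ty":0,"tz":-4,"wx":0,"wy":0,"wz":0},
  {"jaw":-1,"tx":0,"ty":1.6,"tz":0,"wx":0,"wy":0,"wz":0},
  {"jaw":-1,"tx":0.05,"ty":4,"tz":0,"wx":0,"wy":0,"wz":0},
  {"jaw":-1,"tx":0.05,"ty":5.5,"tz":0,"wx":0,"wy":0,"wz":0},
  {"jaw":-1,"tx":0.05,"ty":5.5,"tz":0,"wx":0,"wy":0,"wz":0},
  {"jaw":-1,"tx":0.05,"ty":5.5,"tz":0,"wx":0,"wy":0,"wz":0},
])

```text
clock: 32.78
eef_pos: [0.5021, 0.1172, 0.1584]
orientation: [0.992, 0.125, -0.0, 0.0]
ft_force: [1.3, 1.0, -0.5]
gripper_width: 0.0929
```

>>> carry_out([
  {"jaw":-1,"tx":0.05,"ty":5.5,"tz":0,"wx":0,"wy":0,"wz":0},
  {"jaw":-1,"tx":0.05,"ty":5.5,"tz":0,"wx":0,"wy":0,"wz":0},
  {"jaw":-1,"tx":0.05,"ty":5.5,"tz":0,"wx":0,"wy":0,"wz":0},
  {"jaw":-1,"tx":0.05,"ty":5.5,"tz":0,"wx":0,"wy":0,"wz":0},
  {"jaw":-1,"tx":0.1,"ty":4,"tz":0,"wx":0,"wy":0,"wz":0},
  {"jaw":-1,"tx":0,"ty":1.5,"tz":0,"wx":0,"wy":0,"wz":0},
  {"jaw":-1,"tx":0,"ty":0,"tz":0,"wx":0,"wy":0,"wz":0},
  {"jaw":-1,"tx":0,"ty":0,"tz":0,"wx":0,"wy":0,"wz":0},
])

```text
clock: 33.78
eef_pos: [0.573, -0.1451, 0.1582]
orientation: [0.992, 0.126, -0.0, -0.0]
ft_force: [-0.3, 0.4, -1.1]
gripper_width: 0.093
```

```bash
python3 -c "
from h import *
go(.632,-.131,.004,.251)
d=cap('wrist'); save(d,'w20.png',s=1.5)
P=d['P']; H,S,V=hsv(d)
fitw(d,(abs(P[...,2]-.022)<.004),.022,(.632,-.131),.03)
t=cap('top'); save(t,'t20.png',(100,220,190,290),8)
Q=t['P']; k=(Q[...,2]>.06)&(np.hypot(Q[...,0]-.447,Q[...,1]-.333)<.04); q=Q[k]; print(len(q),np.median(q,0),q.min(0),q.max(0))
"
```

```text
clock 33.77 eef [ 0.573  -0.1451  0.1582] yaw 0.2517 tilt [-0.0003 -0.0007] w 0.093 F [-0.3  0.4 -1.1] q6 0.98
shift cm [ 6.07  0.12 15.42] wz 0.001
mec 631.8 -130.9 36.1 ell [ 631.7 -130.7] [33.4 33.8] n 848 zmed 0.0231 px [259. 127.]
444 [0.44557709 0.33051102 0.07056106] [0.41645245 0.30157429 0.06012903] [0.47495999 0.36099039 0.07958035]
```

View pics/w20.png

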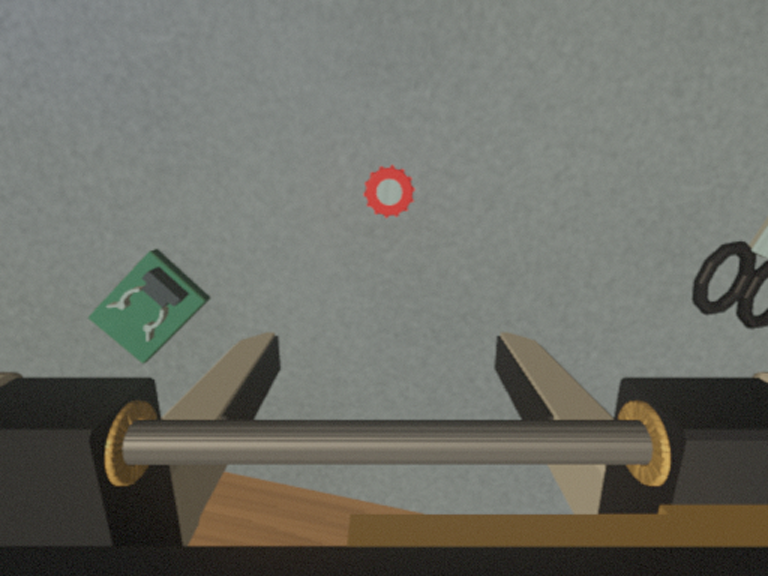

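View pics/t20.png

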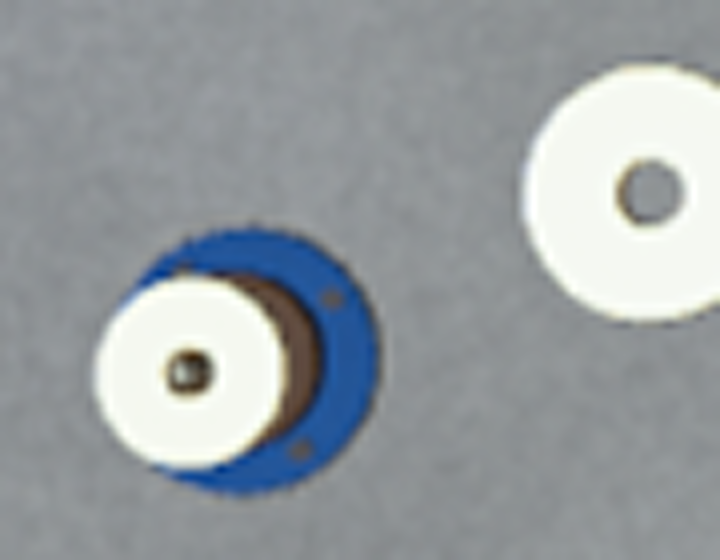

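>>> carry_out([
  {"jaw":-1,"tx":3,"ty":0.05,"tz":2.0,"wx":0,"wy":0,"wz":0},
  {"jaw":-1,"tx":3.0,"ty":0.05,"tz":2.0,"wx":0,"wy":0,"wz":0},
  {"jaw":-0.7,"tx":0,"ty":0,"tz":3.5,"wx":0,"wy":0,"wz":0},
  {"jaw":-0.5,"tx":0,"ty":0,"tz":3.0,"wx":0,"wy":0,"wz":0},
  {"jaw":-0.5,"tx":0,"ty":0,"tz":2.0,"wx":0,"wy":0,"wz":0},
  {"jaw":-0.5,"tx":0,"ty":0,"tz":1.3,"wx":0,"wy":0,"wz":0},
  {"jaw":-0.5,"tx":0,"ty":0,"tz":0,"wx":0,"wy":0,"wz":0},
  {"jaw":-0.5,"tx":0,"ty":0,"tz":0,"wx":0,"wy":0,"wz":0},
  {"jaw":-0.5,"tx":0,"ty":0,"tz":0,"wx":0,"wy":0,"wz":0},
])

```text
clock: 35.0
eef_pos: [0.6327, -0.1328, 0.0218]
orientation: [0.992, 0.125, 0.001, 0.0]
ft_force: [-0.2, -0.0, 0.2]
gripper_width: 0.0696
```

```bash
python3 -c "
from h import *
go(.6318,-.1309,.006,.251)"
```

```text
clock 35.0 eef [ 0.6327 -0.1328  0.0218] yaw 0.2506 tilt [0.002  0.0011] w 0.0696 F [-0.2 -0.   0.2] q6 1.03
shift cm [-0.05 -0.21  1.58] wz -0.0
```

>>> carry_out([
  {"jaw":-0.5,"tx":-0.03,"ty":-0.15,"tz":0.6,"wx":0,"wy":0,"wz":0},
  {"jaw":-0.5,"tx":0,"ty":0,"tz":0.6,"wx":0,"wy":0,"wz":0},
  {"jaw":-0.5,"tx":0,"ty":0,"tz":0.3,"wx":0,"wy":0,"wz":0},
  {"jaw":-0.5,"tx":0,"ty":0,"tz":0,"wx":0,"wy":0,"wz":0},
  {"jaw":0.1,"tx":0,"ty":0,"tz":0,"wx":0,"wy":0,"wz":0},
  {"jaw":0.5,"tx":0,"ty":0,"tz":0,"wx":0,"wy":0,"wz":0},
  {"jaw":1,"tx":0,"ty":0,"tz":0,"wx":0,"wy":0,"wz":0},
  {"jaw":1,"tx":0,"ty":0,"tz":0,"wx":0,"wy":0,"wz":0},
  {"jaw":1,"tx":0,"ty":0,"tz":0,"wx":0,"wy":0,"wz":0},
  {"jaw":1,"tx":0,"ty":0,"tz":0,"wx":0,"wy":0,"wz":0},
], grip_force=25)

```text
clock: 36.25
eef_pos: [0.6312, -0.1311, 0.0055]
orientation: [0.992, 0.125, 0.0, 0.0]
ft_force: [-0.1, -0.4, 0.8]
gripper_width: 0.0336
```

```bash
python3 -c "
from h import *
go(.3885,.318,.18,.251)"
```

```text
clock 36.25 eef [ 0.6312 -0.1311  0.0055] yaw 0.2508 tilt [0.0002 0.0001] w 0.0336 F [-0.1 -0.4  0.8] q6 1.04
shift cm [-12.36 -49.53 -17.46] wz -0.0
```

>>> carry_out([
  {"jaw":1,"tx":0,"ty":0,"tz":-2,"wx":0,"wy":0,"wz":0},
  {"jaw":1,"tx":0,"ty":0,"tz":-5,"wx":0,"wy":0,"wz":0},
  {"jaw":1,"tx":0,"ty":0,"tz":-5,"wx":0,"wy":0,"wz":0},
  {"jaw":1,"tx":0,"ty":0,"tz":-4,"wx":0,"wy":0,"wz":0},
  {"jaw":1,"tx":-0.6,"ty":-2.5,"tz":-1.5,"wx":0,"wy":0,"wz":0},
  {"jaw":1,"tx":-1.3,"ty":-5,"tz":0,"wx":0,"wy":0,"wz":0},
  {"jaw":1,"tx":-1.3,"ty":-5.2,"tz":0,"wx":0,"wy":0,"wz":0},
  {"jaw":1,"tx":-1.3,"ty":-5.2,"tz":0,"wx":0,"wy":0,"wz":0},
  {"jaw":1,"tx":-1.3,"ty":-5.2,"tz":0,"wx":0,"wy":0,"wz":0},
  {"jaw":1,"tx":-1.3,"ty":-5.2,"tz":0,"wx":0,"wy":0,"wz":0},
  {"jaw":1,"tx":-1.3,"ty":-5.2,"tz":0,"wx":0,"wy":0,"wz":0},
  {"jaw":1,"tx":-1.3,"ty":-5.2,"tz":0,"wx":0,"wy":0,"wz":0},
])

```text
clock: 37.75
eef_pos: [0.4403, 0.2212, 0.182]
orientation: [0.992, 0.125, 0.001, -0.0]
ft_force: [0.4, 1.2, -0.9]
gripper_width: 0.0335
```

>>> carry_out([
  {"jaw":1,"tx":-1.3,"ty":-5.2,"tz":0,"wx":0,"wy":0,"wz":0},
  {"jaw":1,"tx":-1,"ty":-4,"tz":0,"wx":0,"wy":0,"wz":0},
  {"jaw":1,"tx":-0.4,"ty":-1.6,"tz":0,"wx":0,"wy":0,"wz":0},
  {"jaw":1,"tx":0,"ty":0,"tz":0,"wx":0,"wy":0,"wz":0},
  {"jaw":1,"tx":0,"ty":0,"tz":0,"wx":0,"wy":0,"wz":0},
])

```text
clock: 38.38
eef_pos: [0.3888, 0.3167, 0.1806]
orientation: [0.992, 0.125, 0.0, 0.0]
ft_force: [-0.7, 0.1, -1.1]
gripper_width: 0.0332
```

```bash
python3 -c "
from h import *
go(.4458,.3334,.1,.251)
d=cap('wrist'); save(d,'w21.png',s=1.5)
P=d['P']; o=get_obs(); e=np.array(o['eef_pos']); Rm=R.from_quat(o['orientation']).as_matrix(); L=(P-e)@Rm; H,S,V=hsv(d)
m=((H<12)|(H>168))&(S>120)&(np.hypot(L[...,0],L[...,1])<.03)&(L[...,2]<-.005)
q=L[m]; print(m.sum(),np.median(q,0))
m&=abs(L[...,2]-np.median(q[:,2]))<.004; zt=e[2]-np.median(q[:,2])
p=((onplane(d,np.argwhere(m)[:,::-1],zt)-e)@Rm)[:,:2]*1000; print(cv2.minEnclosingCircle(p.astype(np.float32)))
k=(P[...,2]>.0745)&(P[...,2]<.09)&(np.hypot(P[...,0]-.447,P[...,1]-.333)<.01);print('post',k.sum(),P[k].mean(0))
k=(abs(P[...,2]-.07)<.004)&(np.hypot(P[...,0]-.447,P[...,1]-.333)<.035)
fitw(d,k,.07,(.446,.333),.04)
"
```

```text
clock 38.38 eef [0.3888 0.3167 0.1806] yaw 0.2499 tilt [0.0004 0.0005] w 0.0332 F [-0.7  0.1 -1.1] q6 1.9
shift cm [ 5.93 -0.21  8.07] wz -0.001
2061 [ 0.00676672 -0.00052229 -0.01738084]
((1.4871870279312134, -1.2081537246704102), 19.254209518432617)
post 47 [0.44590811 0.33350891 0.07742885]
mec 445.7 333.3 59.5 ell [445.8 333.3] [58.3 58.4] n 2767 zmed 0.071 px [256. 130.]
```

View pics/w21.png

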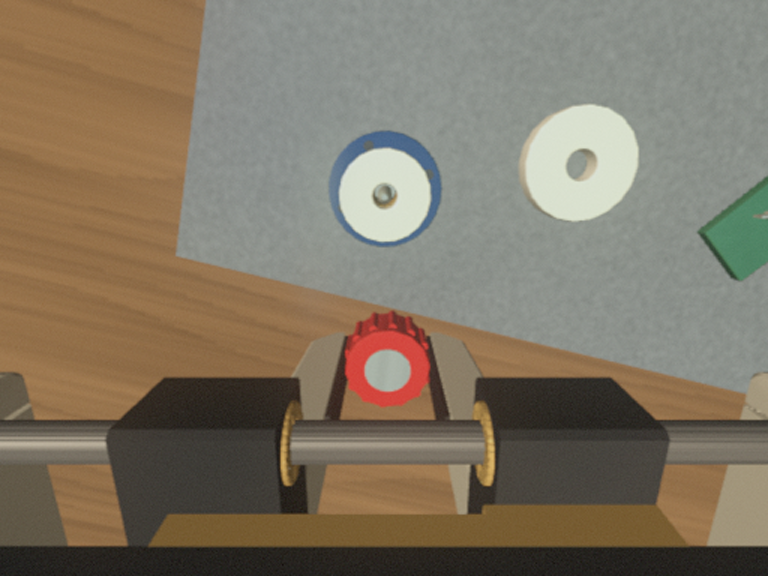

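>>> carry_out([
  {"jaw":1,"tx":2,"ty":-0.1,"tz":1,"wx":0,"wy":0,"wz":0},
  {"jaw":1,"tx":2.5,"ty":-0.07,"tz":2,"wx":0,"wy":0,"wz":0},
  {"jaw":1,"tx":1.4,"ty":0,"tz":2,"wx":0,"wy":0,"wz":0},
  {"jaw":1,"tx":0,"ty":0,"tz":2,"wx":0,"wy":0,"wz":0},
  {"jaw":1,"tx":0,"ty":0,"tz":1.3,"wx":0,"wy":0,"wz":0},
  {"jaw":1,"tx":0,"ty":0,"tz":0,"wx":0,"wy":0,"wz":0},
  {"jaw":1,"tx":0,"ty":0,"tz":0,"wx":0,"wy":0,"wz":0},
  {"jaw":1,"tx":0,"ty":0,"tz":0,"wx":0,"wy":0,"wz":0},
])

```text
clock: 39.42
eef_pos: [0.4453, 0.3344, 0.0985]
orientation: [0.992, 0.125, 0.001, -0.0]
ft_force: [-1.0, 0.1, -0.5]
gripper_width: 0.0332
```

```bash
python3 -c "
from h import *
for i in range(2): go(.4458,.3333,.0755,.251); d=cap('wrist')
save(d,'w22.png',(150,150,350,300),4)
"
```

```text
clock 39.42 eef [0.4453 0.3344 0.0985] yaw 0.2511 tilt [ 0.0019 -0.0006] w 0.0332 F [-1.   0.1 -0.5] q6 1.87
shift cm [0.02 0.12 2.3 ] wz 0.0
clock 39.48 eef [0.4452 0.3344 0.0984] yaw 0.2511 tilt [ 0.0016 -0.0005] w 0.0333 F [ 0.4 -0.4  0. ] q6 1.87
shift cm [0.02 0.12 2.29] wz 0.0
```

View pics/w22.png

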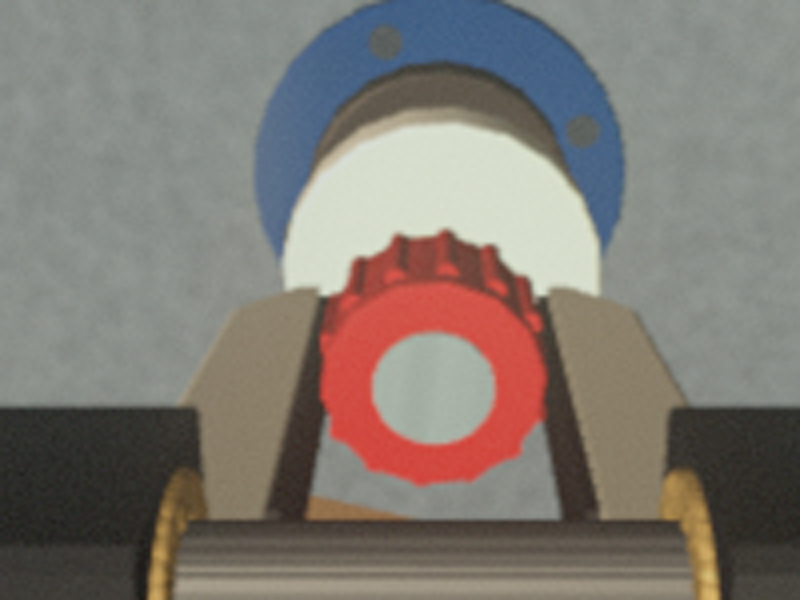

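>>> carry_out([
  {"jaw":1,"tx":0.02,"ty":0.12,"tz":0,"wx":0,"wy":0,"wz":0},
  {"jaw":1,"tx":0,"ty":0,"tz":0,"wx":0,"wy":0,"wz":0},
  {"jaw":1,"tx":0,"ty":0,"tz":0.6,"wx":0,"wy":0,"wz":0},
  {"jaw":1,"tx":0,"ty":0,"tz":0.5,"wx":0,"wy":0,"wz":0},
  {"jaw":1,"tx":0,"ty":0,"tz":0,"wx":0,"wy":0,"wz":0},
  {"jaw":1,"tx":0,"ty":0,"tz":0,"wx":0,"wy":0,"wz":0},
  {"jaw":1,"tx":0,"ty":0,"tz":0,"wx":0,"wy":0,"wz":0},
])

```text
clock: 40.4
eef_pos: [0.4455, 0.3329, 0.0865]
orientation: [0.992, 0.125, 0.0, -0.0]
ft_force: [-0.2, 0.4, -0.8]
gripper_width: 0.0331
```

```bash
python3 -c "
from h import *
for i in range(2): go(.4458,.3333,.0755,.251); d=cap('wrist')
save(d,'w23.png',(150,150,350,300),4)
"
```

```text
clock 40.4 eef [0.4455 0.3329 0.0865] yaw 0.2508 tilt [ 0.0003 -0.0001] w 0.0331 F [-0.2  0.4 -0.8] q6 1.87
shift cm [ 0.04 -0.03  1.1 ] wz -0.0
clock 40.45 eef [0.4455 0.3329 0.0865] yaw 0.2508 tilt [ 0.0004 -0.0001] w 0.033 F [ 0.6  0.2 -0.5] q6 1.87
shift cm [ 0.04 -0.03  1.1 ] wz -0.0
```

View pics/w23.png

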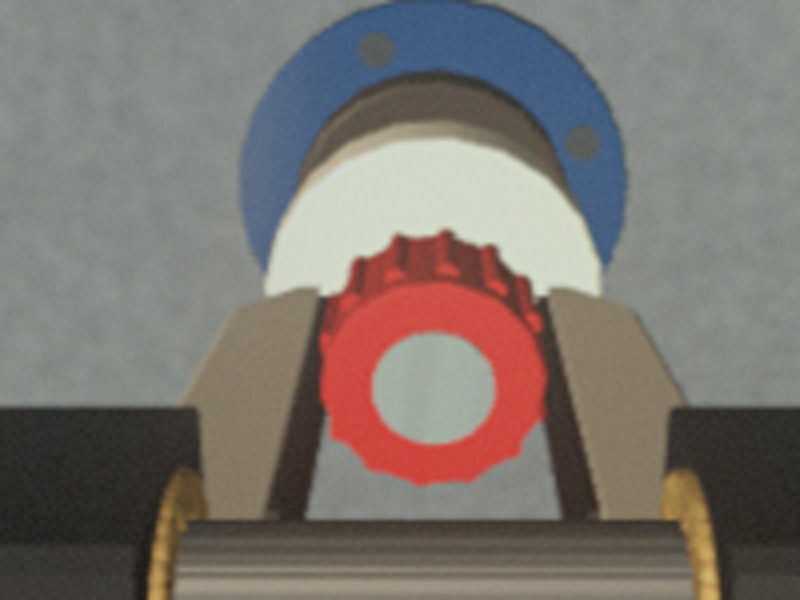

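>>> carry_out([
  {"jaw":1,"tx":0.03,"ty":-0.02,"tz":0.4,"wx":0,"wy":0,"wz":0},
  {"jaw":1,"tx":0,"ty":0,"tz":0.3,"wx":0,"wy":0,"wz":0},
  {"jaw":1,"tx":0,"ty":0,"tz":0.1,"wx":0,"wy":0,"wz":0},
  {"jaw":1,"tx":0,"ty":0,"tz":0,"wx":0,"wy":0,"wz":0},
  {"jaw":1,"tx":0,"ty":0,"tz":0,"wx":0,"wy":0,"wz":0},
])

```text
clock: 41.12
eef_pos: [0.4456, 0.3332, 0.0784]
orientation: [0.992, 0.125, 0.0, -0.0]
ft_force: [0.2, -0.2, -1.0]
gripper_width: 0.0333
```

>>> carry_out([
  {"jaw":1,"tx":0,"ty":0,"tz":0.15,"wx":0,"wy":0,"wz":0},
  {"jaw":1,"tx":0,"ty":0,"tz":0.1,"wx":0,"wy":0,"wz":0},
  {"jaw":1,"tx":0,"ty":0,"tz":0,"wx":0,"wy":0,"wz":0},
  {"jaw":1,"tx":0,"ty":0,"tz":0,"wx":0,"wy":0,"wz":0},
])

```text
clock: 41.62
eef_pos: [0.4455, 0.3331, 0.0758]
orientation: [0.992, 0.125, -0.0, 0.0]
ft_force: [0.6, -0.2, 1.0]
gripper_width: 0.0332
```

Light contact at the expected height. One small nudge further, then release and rise.

>>> carry_out([
  {"jaw":1,"tx":0,"ty":0,"tz":0.06,"wx":0,"wy":0,"wz":0},
  {"jaw":1,"tx":0,"ty":0,"tz":0,"wx":0,"wy":0,"wz":0},
  {"jaw":0.1,"tx":0,"ty":0,"tz":0,"wx":0,"wy":0,"wz":0},
  {"jaw":-0.5,"tx":0,"ty":0,"tz":0,"wx":0,"wy":0,"wz":0},
  {"jaw":-1,"tx":0,"ty":0,"tz":0,"wx":0,"wy":0,"wz":0},
  {"jaw":-1,"tx":0,"ty":0,"tz":0,"wx":0,"wy":0,"wz":0},
  {"jaw":-1,"tx":0,"ty":0,"tz":-2,"wx":0,"wy":0,"wz":0},
  {"jaw":-1,"tx":0,"ty":0,"tz":-4,"wx":0,"wy":0,"wz":0},
  {"jaw":-1,"tx":0,"ty":0,"tz":-4,"wx":0,"wy":0,"wz":0},
  {"jaw":-1,"tx":-1,"ty":4,"tz":0,"wx":0,"wy":0,"wz":0},
  {"jaw":-1,"tx":-1,"ty":5,"tz":0,"wx":0,"wy":0,"wz":0},
  {"jaw":-1,"tx":-1,"ty":5,"tz":0,"wx":0,"wy":0,"wz":0},
])

```text
clock: 43.12
eef_pos: [0.4516, 0.189, 0.1772]
orientation: [0.992, 0.126, 0.001, -0.0]
ft_force: [0.6, -0.5, 0.2]
gripper_width: 0.0929
```

>>> carry_out([
  {"jaw":-1,"tx":0,"ty":5,"tz":0,"wx":0,"wy":0,"wz":0},
  {"jaw":-1,"tx":0,"ty":5,"tz":0,"wx":0,"wy":0,"wz":0},
  {"jaw":-1,"tx":0,"ty":3,"tz":0,"wx":0,"wy":0,"wz":0},
  {"jaw":-1,"tx":0,"ty":0,"tz":0,"wx":0,"wy":0,"wz":0},
  {"jaw":-1,"tx":0,"ty":0,"tz":0,"wx":0,"wy":0,"wz":0},
])

```text
clock: 43.75
eef_pos: [0.4836, 0.0647, 0.1762]
orientation: [0.992, 0.125, 0.0, -0.0]
ft_force: [-0.3, 0.5, -0.4]
gripper_width: 0.0926
```

```bash
python3 -c "
from h import *
go(.4458,.3333,.2)
t=cap('top'); s=cap('scene')
a=cv2.resize(t['frame'][225:285,105:165,::-1],(390,390),interpolation=cv2.INTER_CUBIC)
b=cv2.resize(s['frame'][75:135,232:292,::-1],(390,390),interpolation=cv2.INTER_CUBIC)
cv2.imwrite('pics/end.png',np.hstack([a,b]))
save(t,'endtop.png',s=1.5)
H,S,V=hsv(t); P=t['P']
k=((H<12)|(H>168))&(S>120)&(np.hypot(P[...,0]-.447,P[...,1]-.333)<.04)
p=onplane(t,np.argwhere(k)[:,::-1],.092)[:,:2]*1000; print('cap',cv2.minEnclosingCircle(p.astype(np.float32)),np.median(P[k],0),P[k][:,2].min(),P[k][:,2].max())
k2=(np.hypot(P[...,0]-.445,P[...,1]-.333)<.012)&(P[...,2]>.085); q=P[k2]; print('top z',len(q),np.median(q[:,2]),q[:,2].std())
for n,d in (('top',t),('scene',s)):
  for o in ('whetstone','jar','scissors'):
    for r in models.trace(n,o)[:1]:
        print(n,o,r['rect'],np.nanmedian(d['P'][r['region']],0).round(3))
"
```

```text
clock 43.75 eef [0.4836 0.0647 0.1762] yaw 0.2505 tilt [ 0.001  -0.0003] w 0.0926 F [-0.3  0.5 -0.4] q6 1.35
shift cm [  3.   -26.96  -2.37] wz None
cap ((448.7115783691406, 331.7708740234375), 18.06048011779785) [0.44839499 0.3274951  0.09144896] 0.0656025307602619 0.09869606091710503
top z 72 0.09235475341737331 0.001651626905812808
top whetstone [223.0, 128.3, 263.8, 151.5] [0.78  0.023 0.025]
top jar [103.4, 171.4, 124.3, 188.8] [0.674 0.366 0.068]
top scissors [391.9, 136.5, 420.5, 209.2] [ 0.665 -0.426  0.008]
scene whetstone [300.5, 200.1, 340.9, 247.9] [0.784 0.012 0.025]
scene jar [326.0, 111.1, 340.7, 136.1] [0.68  0.361 0.046]
scene scissors [146.3, 335.6, 215.2, 384.0] [ 0.651 -0.424  0.009]
```

View pics/end.png

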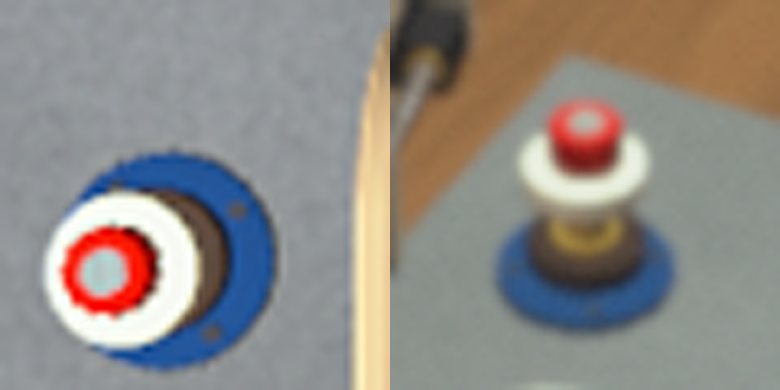

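View pics/endtop.png

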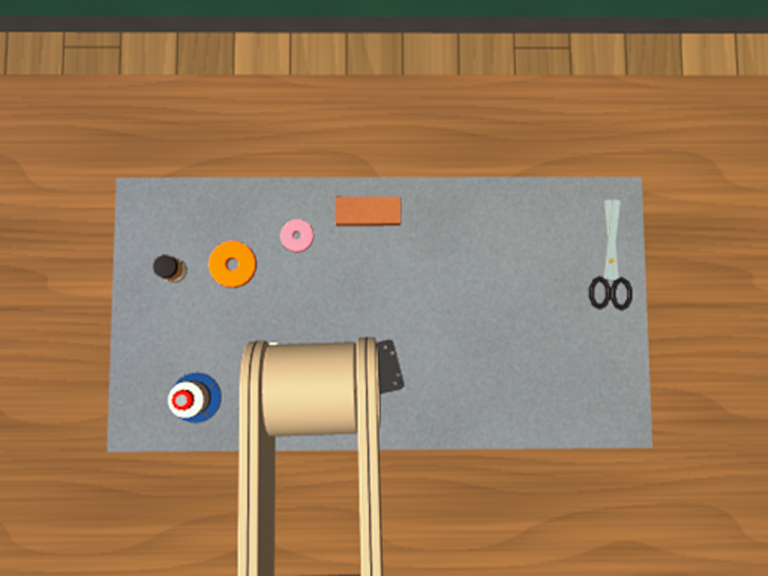

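The stack stands complete, with the cap's top at 92 mm as expected and everything flat and concentric. The bystanders haven't moved. Handing in.

```bash
python3 -c "
from plant import workorder
print(workorder.hand_in())"
```

```text
the job is handed in; nothing more can be done
None
```

The sharpening set is on the blue stand's post in the order asked: dark coarse wheel, brass spacer flange down, white fine wheel, red cap. I pulled the spacer level out of its clip, then lifted it. The gripper was open and clear of the stack when I handed in at about 44 s.

- **Heights:** the last pictures put the cap's top at 92 mm, as it should be. After it was placed, the fine wheel's top read 70.6 mm against 70 mm.
- **Centring:** the top camera placed the cap about 3 mm from where the wrist camera had put the post. That is roughly its calibration error, and the cap met no resistance until it touched the wheel at the right height.
- **Bystanders:** the stone and the jar read within 2 mm of where they started. The scissors read within 2 mm in the scene camera. In the top camera their estimate differed by 10 mm along their length, but the picture shows them where they were and the arm never went near them.
- **Forces:** the highest wrist force read between moves was about 12 N.
- **Grip on the spacer:** the gripper opening read 22.5 mm on the 24 mm tube. The pictures showed it held upright, and it seated normally.

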